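# Sort out the mixed-up cake covers

## Robot

A 7-joint arm with a two-finger parallel gripper is mounted at the origin on the work surface. World frame = base frame: x ahead of the robot, y to its left, z up, the work surface at z = 0. Lengths are in m, angles in rad, forces in N, time in s.
With the tool pointing down it reaches from about 0.375 to 0.925 m from the base axis. Payload 3.1 kg.
Tool frame: the origin (TCP) lies on the front face of the gripper's body, between the roots of the fingers; the fingertips stand 73 mm ahead of it and the grasp point (between the pads) lies 54 mm ahead of it; z points along the fingers, y is the line along which they close (so a half turn about z gives the same grasp; the last joint's range is limited). The gripper opens to 85 mm and grips with 20 to 120 N. Pads are 22 mm wide; open, the fingers measure 114 mm over their backs; the gripper's body (76 mm by 85 mm) begins 54 mm behind the grasp point. The pads swing forward as they close: fully open they stand 13 mm farther back than shut.
Start: joints at [-1.301, 0.383, 0.044, 1.598, -0.018, 1.161, -0.05], TCP at [0.234, 0.607, 0.304] pointing down, gripper open.
Joint ranges: [-2.61, 2.61], [-0.41, 2.15], [-1.48, 1.57], [0, 2.5], [-1.57, 4.71], [0.05, 1.97], [-2.85, 2.85]. Speed limits (rad/s): [2.79, 2.79, 3.14, 3.14, 3.14, 3.14, 3.14].

## Interface

Orientations are given as a unit quaternion [w, x, y, z].
In Python, from workcell import arm gives the robot as it stands.
- The arm moves only by the tool move_arm, never from a script. Its argument "series" is a list of rows, each a list of 5 numbers: the shift along the tool's x, y, z each as a share of 25 mm, from -1 to 1, then the turn about the tool's z as a share of pi/2 rad, from -1 to 1, then the opening, from -1 (shut) to 1 (fully open). A call has exactly 8 rows; each row shifts and turns the commanded pose from where the row before left it, along the tool's axes as they then stand; what a row does not reach is not made up. A row lasts 1/10 s, in which the tool goes at most 50 mm and 8.59 degrees, less where a joint would pass 70% of its speed; a pose out of reach is approached as far as the arm can. A call with a number of a shift or a turn outside -1 to 1 is refused whole. A call with a gripper value outside its range is refused whole. The fingers move at their own pace and stop on an object; "grip_force" is the grip in N (left out, the last holds). Time passes only in rows, so rows that do not move let the fingers close, or fill a call up. It gives the time, the measured TCP pose, the force, the opening and the grip force at its end, in the units of the state.
- arm.get_state(): the state, without advancing time (a new reading comes with each control period).
- arm.read_camera(name): name is "side" or "top"; returns the picture (480x640x3 uint8, red, green, blue); there is no depth.
- arm.get_calibration(name): a dict with "fovy" (degrees; the focal length in pixels is half the picture's height over the tangent of half this angle, whatever the lens; pixels are square), "cx", "cy" (the principal point, pixels), "cam_to_world" (4x4, takes a point from camera to world coordinates). Camera axes: x right, y up, looking along -z (the intrinsics and any distortion apply to the point x, -y, -z); pixel columns grow to the right and rows downward; lengths in m; the calibration is good to about 2 mm. A picture is of the moment at which its call begins. get_calibration takes no time and is no camera call.
- arm.close_job(): hands the job in; it is judged then, once.
The state is a dict: "time": time; "qpos": joint angles; "joint_velocities": joint speeds; "joint_torque": joint torques, N m; "position": TCP position; "eef_rot": TCP orientation; "contact_force": force on the tool from outside, world axes, zero at the start; "ft_torque": the same for the moment, N m; "grip_width": finger opening in m; "grip_force": force on a finger pad.
Only numpy, scipy, OpenCV 4.12 (cv2) and the standard library are available. Lean on these libraries where they do the work, as an engineer would, in place of code of your own. Each camera call takes 0.05 s, during which the arm holds its last target. There are 200 camera calls.

## Task

The three clear cake covers on the cafe counter have been put back on the wrong boards: put each one on the board of its own shape (round, square, oblong), flat on the board, fully down inside its raised rim. Park a cover on the empty black rubber bar mat, released, while you change them over; never stand a cover on the bare counter, and set the covers down rather than letting them drop. Do not disturb the milk jug, the cup or the sugar jar.

Things in the scene. Friction and masses are not known exactly. Their poses are not given: they have to be found in the camera images.
- round_cover: Round clear cake cover, 120 mm in diameter. Hollow, open below, 4 mm walls, 70 mm tall, 0.2-0.35 kg, brass band round the lower edge. Brass bar handle across the top centre: 56 mm long (along x), 14 mm wide (y), its underside 90 and top 104 mm above the origin, on two posts 42 mm apart. Origin: centre of the open lower edge, z up. Starts perched on the oblong board's rim.
- square_cover: Square clear cake cover, 110 x 110 mm (sides along its x and y axes). Hollow, open below, 4 mm walls, 70 mm tall, 0.2-0.35 kg, brass band round the lower edge. Brass bar handle across the top centre: 56 mm long (along x), 14 mm wide (y), its underside 90 and top 104 mm above the origin, on two posts 42 mm apart. Origin: centre of the open lower edge, z up. Starts perched on the round board's rim.
- oblong_cover: Oblong clear cake cover, 150 mm (x axis) by 80 mm (y axis). Hollow, open below, 4 mm walls, 70 mm tall, 0.2-0.35 kg, brass band round the lower edge. Brass bar handle across the top centre: 56 mm long (along x), 14 mm wide (y), its underside 90 and top 104 mm above the origin, on two posts 42 mm apart. Origin: centre of the open lower edge, z up. Starts perched on the square board's rim.
- round_board: Round wooden cake board, 148 mm in diameter, inner diameter of the rim 136 mm. Fixed. Flat seat 12 mm above the counter, inside a rim 6 mm wide that stands 6 mm above the seat. Origin: centre of the underside, on the counter; z up. A round berry tart 70 mm across and 45 mm tall stands fixed at its centre.
- square_board: Square wooden cake board, 138 x 138 mm (sides along its x and y axes), 126 x 126 mm inside the rim. Fixed. Flat seat 12 mm above the counter, inside a rim 6 mm wide that stands 6 mm above the seat. Origin: centre of the underside, on the counter; z up. A pile of dark brownies 53 x 53 mm and 42 mm tall stands fixed at its centre.
- oblong_board: Oblong wooden cake board, 178 mm (x axis) by 108 mm (y axis), 166 x 96 mm inside the rim. Fixed. Flat seat 12 mm above the counter, inside a rim 6 mm wide that stands 6 mm above the seat. Origin: centre of the underside, on the counter; z up. A small loaf cake 80 mm (x) by 44 mm (y) and 45 mm tall stands fixed at its centre.
- bar_mat: Empty black rubber bar mat with low ribs, fixed, 180 mm (x axis) by 140 mm (y axis), top 8 mm above the counter: the free spot. Origin: centre of the underside, z up.
- milk_jug: Bystander: steel milk jug, 72 mm across, 85 mm tall, handle at its +y side. Origin: centre of the underside.
- cup: Bystander: white ceramic cup, 76 mm across, 60 mm tall. Origin: centre of the underside.
- sugar_jar: Bystander: glass sugar jar with brass lid, 68 mm across, 105 mm tall. Origin: centre of the underside.
Not all that is in view belongs to the job. What is shaped like the square_board but pink or turquoise is not meant. What is shaped like the oblong_cover but red is not meant.

How it is judged:
By the outcome, as a careful person would: the job done as asked, in the order asked, and still so for the second after the job is handed in, with the robot touching nothing.
It also fails if it takes over 128 s, if anything falls off the work surface, if the arm or the gripper's body presses on something with over 40 N, if the wrist force passes 120 N, or if a joint passes its speed limit or range.

## Working session

There is one attempt and no reset: what is moved stays moved. The work goes in short steps, Python scripts to look and compute and a tool call to move; the robot and the scene stay as the last step left them, time stands still between calls to the robot, and variables do not carry over. Pictures are saved under pics/ and viewed, at most 14 in all, crops included, and the job is handed in when it is done.

Besides the shell and the picture viewer there is one more tool, called after "Request:" by a JSON object that holds its "name" and its "arguments". move_arm: Moves the arm, as the interface text tells. Shift numbers are shares of 25 mm and turn numbers shares of pi/2 rad, none past 1 either way. Its arguments: {"type":"object","properties":{"series":{"type":"array","items":{"type":"array","items":{"type":"number"}}},"grip_force":{"type":"number"}},"required":["series"]}

```bash
ls; mkdir -p pics
python3 - <<'E'
from workcell import arm
import cv2
for n in("top","side"):
    cv2.imwrite(f"pics/{n}0.png",arm.read_camera(n)[:,:,::-1]); print(n,arm.get_calibration(n))
print(arm.get_state())
E
```

```text
pics
top {'fovy': 42.774586604644824, 'cx': 313.77917637684493, 'cy': 246.86602812699093, 'cam_to_world': array([[ 0.01219433,  0.9897936 , -0.14198568,  0.35297105],
       [-0.99987555,  0.01064879, -0.01163999,  0.09629824],
       [-0.01000921,  0.14210995,  0.98980027,  1.56734411],
       [ 0.        ,  0.        ,  0.        ,  1.        ]])}
side {'fovy': 53.558108324434166, 'cx': 323.4544803676909, 'cy': 243.64597093577677, 'cam_to_world': array([[ 0.89344967,  0.26263422, -0.36437748,  0.06550782],
       [-0.44916104,  0.5198341 , -0.72665457, -0.9181495 ],
       [-0.00142851,  0.81289346,  0.58241067,  0.87342657],
       [ 0.        ,  0.        ,  0.        ,  1.        ]])}
{'time': 0.1, 'qpos': array([-1.30083705,  0.38374714,  0.04382979,  1.59944397, -0.01794302,
        1.16116577, -0.04986554]), 'joint_velocities': array([-0.00047512, -0.00259965,  0.00014581, -0.00337094,  0.00154503,
        0.00141049,  0.00076806]), 'joint_torque': array([ 2.63271169e-03, -4.34725785e+01,  1.02923624e+00, -2.50452715e+01,
        1.08891557e-02,  5.48448486e-03,  2.90789259e-06]), 'position': array([0.23342509, 0.60590637, 0.30260384]), 'eef_rot': array([-1.76320233e-04,  1.82794392e-01,  9.83150448e-01, -1.17293652e-03]), 'contact_force': array([-0.0400005,  0.1517432, -0.3494814]), 'ft_torque': array([ 0.05891844, -0.01282743,  0.04515633]), 'grip_force': 0.0, 'grip_width': 0.08546013910732579}
```

View pics/top0.png

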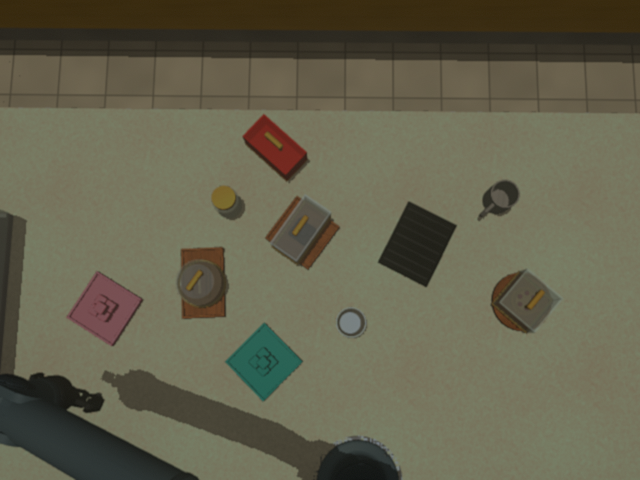

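View pics/side0.png

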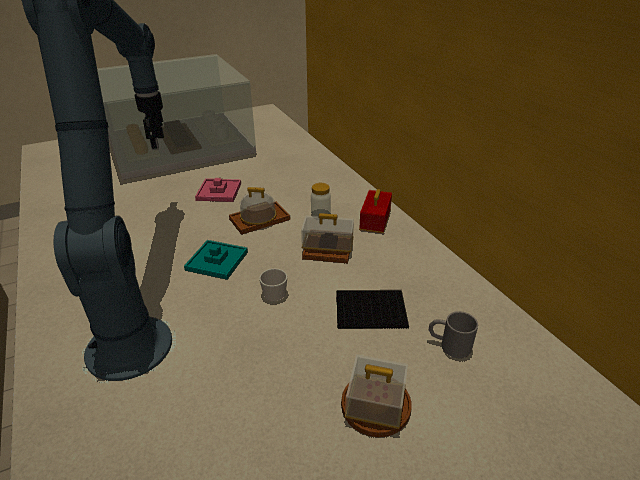

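```bash
cat > h.py <<'E'
import numpy as np, cv2
from workcell import arm
C={n:arm.get_calibration(n) for n in("top","side")}
def ray(n,p):
    c=C[n]; f=240/np.tan(np.radians(c["fovy"]/2)); T=c["cam_to_world"]
    d=T[:3,:3]@np.array([(p[0]-c["cx"])/f,-(p[1]-c["cy"])/f,-1.]); return T[:3,3],d/np.linalg.norm(d)
def onz(n,p,z):
    o,d=ray(n,p); return o+d*(z-o[2])/d[2]
def proj(n,P):
    c=C[n]; f=240/np.tan(np.radians(c["fovy"]/2)); T=c["cam_to_world"]
    q=T[:3,:3].T@(np.asarray(P)-T[:3,3]); return np.array([c["cx"]-f*q[0]/q[2],c["cy"]+f*q[1]/q[2]])
def tri(a,b):
    (o1,d1),(o2,d2)=ray("top",a),ray("side",b)
    s=np.linalg.lstsq(np.c_[d1,-d2],o2-o1,rcond=None)[0]; A,B=o1+s[0]*d1,o2+s[1]*d2
    return (A+B)/2,np.linalg.norm(A-B)
def blobs(m,amin=25):
    n,l,s,c=cv2.connectedComponentsWithStats(m.astype(np.uint8),connectivity=8)
    return [(l==i,s[i,4],c[i]) for i in range(1,n) if s[i,4]>=amin]
def brass(im):
    h=cv2.cvtColor(im,cv2.COLOR_RGB2HSV); return cv2.inRange(h,(15,150,100),(28,255,255))>0
def wood(im):
    h=cv2.cvtColor(im,cv2.COLOR_RGB2HSV); return cv2.inRange(h,(6,130,60),(14,235,255))>0
E
python3 - <<'E'
from h import *
for n in("top","side"):
    im=cv2.imread(f"pics/{n}0.png")[:,:,::-1].copy()
    for nm,f in(("brass",brass),("wood",wood)):
        for m,a,c in blobs(f(im),15):
            if a<3000: 
                r=cv2.minAreaRect(np.argwhere(m)[:,::-1].astype(np.float32)); print(n,nm,a,c.round(1),np.round(r[1],1),round(r[2]))
t=cv2.imread("pics/top0.png"); s=cv2.imread("pics/side0.png")
a=cv2.resize(t[180:340,170:370],(800,640))[:600]
cv2.imwrite("pics/c1.png",cv2.resize(t[185:335,170:370],(800,600),interpolation=cv2.INTER_CUBIC))
b=cv2.resize(s[170:270,220:400],(800,444),interpolation=cv2.INTER_CUBIC)
cv2.imwrite("pics/c2.png",b)
print(proj("top",[0,0,0]),proj("side",[0,0,0]))
E
```

```text
top brass 89 [273.1 139.3] [19.9  4.4] 42
top brass 389 [223.2 197.3] [21. 22.] 90
top brass 84 [299.6 224.9] [ 4.  21.4] 36
top brass 83 [193.6 279.9] [ 3.8 21.6] 36
top brass 94 [535.8 299.1] [ 4.2 21.4] 40
top wood 49 [273.5 140.4] [24.  7.] 42
top wood 15 [297.9 162. ] [ 0.7 19.1] 43
top wood 249 [282.1 219. ] [ 5.2 51.8] 37
top wood 463 [320.  244.4] [ 9.3 52.2] 36
top wood 533 [203.6 255.1] [21. 41.] 90
top wood 157 [501.6 284.9] [ 6.6 31.9] 41
top wood 501 [203.7 310.1] [19.  42.7] 84
top wood 155 [504.9 319.8] [32.6  6.2] 41
side brass 113 [320.3 186.5] [ 7. 16.] 90
side brass 31 [255.2 187.9] [16.   1.8] 5
side brass 33 [376.8 193.1] [3.5 8.9] 18
side brass 44 [327.5 214.6] [17.1  2.4] 4
side brass 131 [378.6 368.8] [26.7  4.9] 11
side wood 105 [279.6 211.6] [17.2 15.5] 74
side wood 121 [238.6 221.6] [22.2  8.8] 50
side wood 153 [326.  255.2] [45.9  6.1] 6
side wood 68 [344.3 396.6] [ 4.8 25.4] 7
side wood 172 [405.8 408.4] [ 7.8 35.4] 8
side wood 97 [371.4 428.8] [36.9  5.5] 13
[357.76296299 480.99266666] [129.56961379 346.81486095]
```

View pics/c1.png

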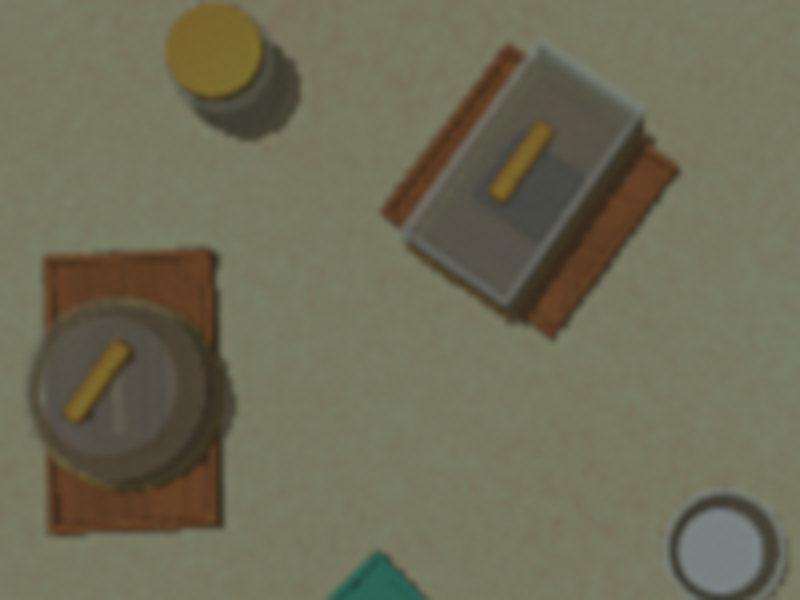

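View pics/c2.png

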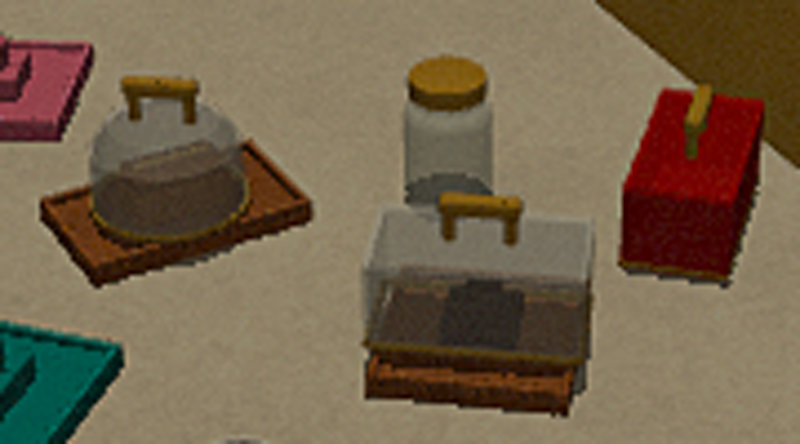

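```bash
cat >> h.py <<'E'
def toz(n,px,z): return np.array([onz(n,p,z)[:2] for p in px])
def hullpx(m): return cv2.convexHull(np.argwhere(m)[:,::-1].astype(np.float32))[:,0]
def rectfit(n,hp,dims,ztop):
    """known-size rectangle: orientation from minAreaRect, centre from the far (top-edge) sides, and mean of far/near sides"""
    W=toz(n,hp,ztop); r=cv2.minAreaRect((W*1000).astype(np.float32)); (cx,cy),(w,h),a=r
    if (w<h)!=(dims[0]<dims[1]): a+=90; w,h=h,w
    a=np.radians(a); u=np.array([[np.cos(a),np.sin(a)],[-np.sin(a),np.cos(a)]]); cam=C[n]["cam_to_world"][:2,3]
    P=W@u.T; P0=toz(n,hp,0)@u.T; q=u@cam; e=[];e2=[]
    for k in(0,1):
        far_hi=P[:,k].mean()>q[k]
        far=P[:,k].max() if far_hi else P[:,k].min(); near=P0[:,k].min() if far_hi else P0[:,k].max()
        e.append(far-(1 if far_hi else -1)*dims[k]/2); e2.append((far+near)/2)
    return dict(far=(u.T@e).round(4),mid=(u.T@e2).round(4),size=(round(w,1),round(h,1)),deg=round(np.degrees(a),1))
E
cat > m1.py <<'E'
from h import *
from scipy.optimize import least_squares
I={n:cv2.imread(f"pics/{n}0.png")[:,:,::-1].copy() for n in("top","side")}
H={n:[(m,c) for m,a,c in blobs(brass(I[n]),25)] for n in I}
def near(n,p): return min(H[n],key=lambda t:np.hypot(*(t[1]-p)))
for nm,a,b in(("round",(193,280),(255,188)),("oblong",(300,225),(327,215)),("square",(536,299),(378,368))):
    m,c=near("top",a); _,d=near("side",b)
    ln=cv2.fitLine(toz("top",np.argwhere(m)[:,::-1],.122).astype(np.float32),cv2.DIST_L2,0,.001,.001).ravel()
    print(nm,"tri",[x.round(4) if hasattr(x,'round') else x for x in tri(c,d)],"z.122 top",onz("top",c,.122)[:2].round(4),"side",onz("side",d,.119)[:2].round(4),"deg",np.degrees(np.arctan2(ln[1],ln[0])).round(1))
def region(n,box,f=wood):
    m=f(I[n]); k=np.zeros_like(m); x0,y0,x1,y1=box; k[y0:y1,x0:x1]=1; m=m&k
    return np.any([b for b,a,c in blobs(m,30)],axis=0)
print("square",rectfit("top",hullpx(region("top",(255,185,350,275))),(.138,.138),.018))
print("oblong",rectfit("top",hullpx(region("top",(165,235,240,330))),(.178,.108),.018),rectfit("side",hullpx(region("side",(220,190,300,240))),(.178,.108),.018))
dark=lambda im:im.max(2)<45
print("mat",rectfit("top",hullpx(region("top",(370,190,465,295),dark)),(.18,.14),.008),rectfit("side",hullpx(region("side",(325,280,420,340),dark)),(.18,.14),.008))
for n,box,z in(("top",(480,255,530,345),0),("side",(330,360,420,450),0)):
    hp=hullpx(region(n,box)); W=toz(n,hp,z)
    print("roundboard hull",n,W.round(3).tolist())
E
python3 m1.py
```

```text
round tri [array([0.4779, 0.3973, 0.1217]), np.float64(0.0006)] z.122 top [0.4782 0.3971] side [0.4791 0.402 ] deg -33.6
oblong tri [array([0.6135, 0.1478, 0.1209]), np.float64(0.0002)] z.122 top [0.6132 0.1478] side [0.615  0.1506] deg -34.2
square tri [array([ 0.4424, -0.4096,  0.1204]), np.float64(0.0006)] z.122 top [ 0.4421 -0.4089] side [ 0.4434 -0.4088] deg -40.4
square {'far': array([0.6111, 0.1453]), 'mid': array([0.6143, 0.1453]), 'size': (135.7, 134.2), 'deg': np.float64(54.4)}
oblong {'far': array([0.4796, 0.3942]), 'mid': array([0.482 , 0.3964]), 'size': (173.8, 106.4), 'deg': np.float64(2.8)} {'far': array([0.4816, 0.3966]), 'mid': array([0.485 , 0.4102]), 'size': (178.0, 107.3), 'deg': np.float64(3.3)}
mat {'far': array([ 0.587 , -0.1471]), 'mid': array([ 0.5883, -0.1509]), 'size': (175.6, 134.4), 'deg': np.float64(153.6)} {'far': array([ 0.5872, -0.152 ]), 'mid': array([ 0.5884, -0.1504]), 'size': (179.8, 143.8), 'deg': np.float64(153.2)}
roundboard hull top [[0.374, -0.406], [0.374, -0.396], [0.376, -0.389], [0.383, -0.374], [0.388, -0.367], [0.398, -0.357], [0.413, -0.347], [0.421, -0.345], [0.451, -0.343], [0.461, -0.343], [0.477, -0.349], [0.492, -0.36], [0.497, -0.365], [0.508, -0.381], [0.51, -0.386], [0.513, -0.396], [0.513, -0.399]]
roundboard hull side [[0.502, -0.454], [0.495, -0.461], [0.49, -0.464], [0.482, -0.468], [0.467, -0.473], [0.437, -0.473], [0.429, -0.471], [0.409, -0.461], [0.401, -0.455], [0.396, -0.45], [0.39, -0.442], [0.384, -0.431], [0.383, -0.425], [0.379, -0.383], [0.381, -0.376], [0.394, -0.351], [0.4, -0.345], [0.409, -0.338], [0.42, -0.332], [0.526, -0.406], [0.522, -0.422], [0.52, -0.429]]
```

```bash
cat > plan.py <<'E'
# usage: plan.py x y z tool_x_angle_deg -> turn (units of 90deg) then shift in units of 25mm along tool axes AFTER the turn
import sys, numpy as np
from scipy.spatial.transform import Rotation as R
from workcell import arm
s=arm.get_state(); w,x,y,z=s["eef_rot"]; M=R.from_quat([x,y,z,w]).as_matrix()
yaw=np.degrees(np.arctan2(M[1,0],M[0,0])); print("t",round(s["time"],2),"pos",s["position"].round(4),"toolx",round(yaw,2),"q",s["qpos"].round(2),"grip",round(s["grip_width"],4),"F",s["contact_force"].round(1))
a=np.array(sys.argv[1:],float)
for x,y,z,t in a.reshape(-1,4):
    d=(t-yaw+90)%180-90; t=np.radians(yaw+d); v=np.array([x,y,z])-s["position"]
    print("turn",round(-d/90,3),"shift",(np.array([v[0]*np.cos(t)+v[1]*np.sin(t),v[0]*np.sin(t)-v[1]*np.cos(t),-v[2]])/.025).round(2),"tilt",M[:,2].round(3)[:2])
E
python3 plan.py .4782 .3973 .25 -33.8
```

```text
t 0.1 pos [0.2334 0.6059 0.3026] toolx 158.93 q [-1.3   0.38  0.04  1.6  -0.02  1.16 -0.05] grip 0.0855 F [-0.   0.2 -0.3]
turn 0.141 shift [-12.78  -1.49   2.1 ] tilt [-0.001 -0.002]
```

Request:
{"name": "move_arm", "arguments": {"series": [[0, 0, 0, 0.07, 1], [0, 0, 0, 0.07, 1], [-1, -0.12, 0, 0, 1], [-1, -0.12, 0, 0, 1], [-1, -0.12, 0, 0, 1], [-1, -0.12, 0, 0, 1], [-1, -0.12, 0, 0, 1], [-1, -0.12, 0, 0, 1]], "grip_force": 40}}

```text
time: 0.9
position: [0.349, 0.5073, 0.3032]
eef_rot: [-0.0, 0.29, 0.957, -0.001]
contact_force: [-0.2, 0.1, 0.0]
grip_width: 0.0854
grip_force: 0.0
```

Request:
{"name": "move_arm", "arguments": {"series": [[-1, -0.12, 0.3, 0, 1], [-1, -0.12, 0.3, 0, 1], [-1, -0.12, 0.3, 0, 1], [-1, -0.12, 0.3, 0, 1], [-1, -0.12, 0.3, 0, 1], [-1, -0.12, 0.3, 0, 1], [-0.78, -0.1, 0.3, 0, 1], [0, 0, 0, 0, 1]]}}

```text
time: 1.7
position: [0.4806, 0.3928, 0.2496]
eef_rot: [0.0, 0.293, 0.956, -0.002]
contact_force: [-0.1, -0.7, 0.1]
grip_width: 0.0853
grip_force: 0.0
```

```bash
python3 plan.py .4782 .3973 .169 -33.8
```

```text
t 1.7 pos [0.4806 0.3928 0.2496] toolx 145.94 q [-0.92  0.38  0.21  1.73 -0.09  1.04  0.29] grip 0.0853 F [-0.1 -0.7  0.1]
turn -0.003 shift [0.18 0.1  3.22] tilt [-0.001 -0.005]
```

Request:
{"name": "move_arm", "arguments": {"series": [[0.18, 0.1, 0.8, 0, 1], [0, 0, 0.8, 0, 1], [0, 0, 0.8, 0, 1], [0, 0, 0.6, 0, 1], [0, 0, 0.2, 0, 1], [0, 0, 0, 0, 1], [0, 0, 0, 0, 1], [0, 0, 0, 0, 1]]}}

```text
time: 2.5
position: [0.4766, 0.4025, 0.1727]
eef_rot: [0.001, 0.29, 0.957, 0.001]
contact_force: [-0.5, -1.1, 0.1]
grip_width: 0.0855
grip_force: 0.0
```

```bash
python3 plan.py .4782 .3973 .169 -33.8; python3 -c "
from h import *
cv2.imwrite('pics/s1.png',cv2.resize(arm.read_camera('side')[120:270,170:370,::-1],(800,600),interpolation=cv2.INTER_CUBIC))"
```

```text
t 2.5 pos [0.4766 0.4025 0.1727] toolx 146.32 q [-0.92  0.48  0.19  1.77 -0.11  0.9   0.3 ] grip 0.0855 F [-0.5 -1.1  0.1]
turn 0.001 shift [-0.17 -0.14  0.15] tilt [0.002 0.002]
```

View pics/s1.png

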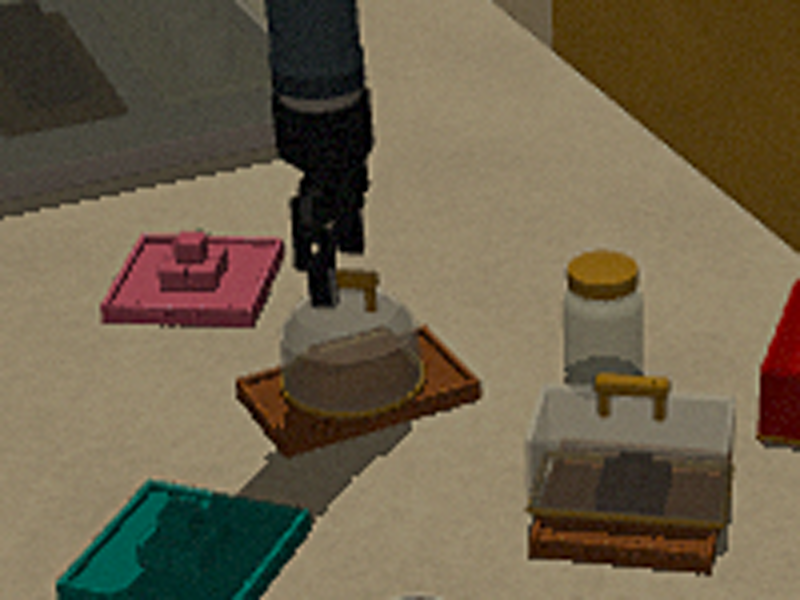

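Request:
{"name": "move_arm", "arguments": {"series": [[-0.12, -0.1, 0.12, 0, 1], [0, 0, 0, 0, 1], [0, 0, 0, 0, 1], [0, 0, 0, 0, 1], [0, 0, 0, 0, 1], [0, 0, 0, 0, 1], [0, 0, 0, 0, 1], [0, 0, 0, 0, 1]]}}

```text
time: 3.35
position: [0.477, 0.3983, 0.1683]
eef_rot: [-0.0, 0.29, 0.957, 0.0]
contact_force: [0.3, 0.6, 1.0]
grip_width: 0.0853
grip_force: 0.0
```

```bash
python3 plan.py .4782 .3973 .169 -33.8;python3 plan.py .4782 .3973 .169 -33.8; python3 -c "
from h import *
p=np.array([.4782,.3973,.118]); n=np.array([-.556,-.831,0])
for k in(0,.048): print(proj('side',p+k*n))"
```

```text
t 3.35 pos [0.477  0.3983 0.1683] toolx 146.34 q [-0.92  0.48  0.19  1.78 -0.11  0.89  0.31] grip 0.0853 F [0.3 0.6 1. ]
turn 0.002 shift [-0.06 -0.   -0.03] tilt [-0.  0.]
t 3.35 pos [0.477  0.3983 0.1683] toolx 146.34 q [-0.92  0.48  0.19  1.78 -0.11  0.89  0.31] grip 0.0853 F [0.3 0.6 1. ]
turn 0.002 shift [-0.06 -0.   -0.03] tilt [-0.  0.]
[255.46907429 188.86354031]
[251.85328071 196.2089235 ]
```

Request:
{"name": "move_arm", "arguments": {"series": [[0, 0, 0, 0, -1], [0, 0, 0, 0, -1], [0, 0, 0, 0, -1], [0, 0, 0, 0, -1], [0, 0, 0, 0, -1], [0, 0, 0, 0, -1], [0, 0, 0, 0, -1], [0, 0, 0, 0, -1]]}}

```text
time: 4.15
position: [0.4771, 0.3983, 0.1685]
eef_rot: [0.0, 0.29, 0.957, 0.0]
contact_force: [0.6, 0.3, -0.1]
grip_width: 0.0131
grip_force: 43.1
```

```bash
python3 plan.py .4782 .3973 .33 -33.8
```

```text
t 4.15 pos [0.4771 0.3983 0.1685] toolx 146.33 q [-0.92  0.48  0.19  1.78 -0.11  0.89  0.31] grip 0.0131 F [ 0.6  0.3 -0.1]
turn 0.001 shift [-0.06 -0.01 -6.46] tilt [0. 0.]
```

Request:
{"name": "move_arm", "arguments": {"series": [[0, 0, -0.3, 0, -1], [0, 0, -0.6, 0, -1], [0, 0, -0.9, 0, -1], [0, 0, -1, 0, -1], [0, 0, -1, 0, -1], [0, 0, -1, 0, -1], [0, 0, -0.9, 0, -1], [0, 0, -0.7, 0, -1]], "grip_force": 60}}

```text
time: 4.95
position: [0.4773, 0.398, 0.3311]
eef_rot: [0.001, 0.29, 0.957, 0.001]
contact_force: [-1.6, 0.7, -2.8]
grip_width: 0.0127
grip_force: 60.9
```

```bash
python3 plan.py .5875 -.1505 .33 153.5; python3 -c "
from h import *
a=arm.read_camera('side')[:,:,::-1]; b=arm.read_camera('top')[:,:,::-1]; cv2.imwrite('pics/side1.png',a);cv2.imwrite('pics/top1.png',b)
cv2.imwrite('pics/s2.png',np.hstack([cv2.resize(a[90:290,160:360],(400,400)),cv2.resize(b[180:380,140:340],(400,400))]))"
```

```text
t 4.95 pos [0.4773 0.398  0.3311] toolx 146.31 q [-0.94  0.31  0.22  1.65 -0.07  1.19  0.28] grip 0.0127 F [-1.6  0.7 -2.8]
turn -0.08 shift [-13.74 -17.67   0.04] tilt [0.002 0.002]
```

View pics/s2.png

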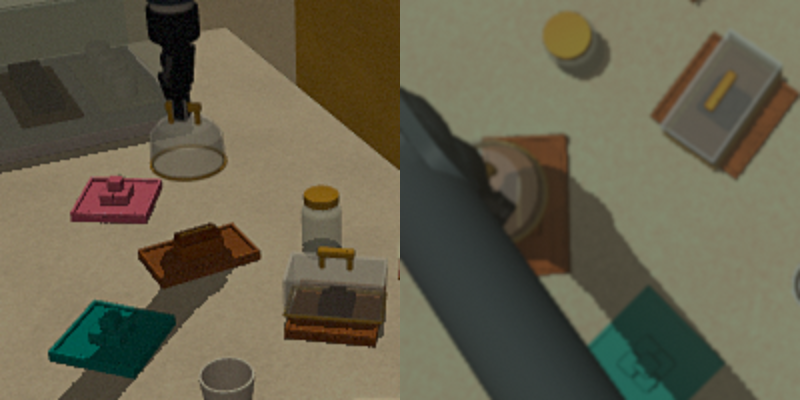

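Request:
{"name": "move_arm", "arguments": {"series": [[-0.3, -0.3, 0, 0, -1], [-0.6, -0.6, 0, 0, -1], [-0.8, -0.8, 0, 0, -1], [-0.8, -0.8, 0, 0, -1], [-0.8, -0.8, 0, 0, -1], [-0.8, -0.8, 0, 0, -1], [-0.8, -0.8, 0, 0, -1], [-0.8, -0.8, 0, 0, -1]]}}

```text
time: 5.85
position: [0.5159, 0.1962, 0.3266]
eef_rot: [-0.001, 0.291, 0.957, -0.002]
contact_force: [0.6, 1.2, -3.1]
grip_width: 0.0132
grip_force: 60.8
```

Request:
{"name": "move_arm", "arguments": {"series": [[-0.8, -0.8, 0, 0, -1], [-0.8, -0.8, 0, 0, -1], [-0.8, -0.8, 0, 0, -1], [-0.8, -0.8, 0, 0, -1], [-0.8, -0.8, 0, 0, -1], [-0.8, -0.8, 0, 0, -1], [-0.8, -0.8, 0, 0, -1], [-0.8, -0.8, 0, 0, -1]]}}

```text
time: 6.65
position: [0.5591, -0.025, 0.3267]
eef_rot: [-0.002, 0.291, 0.957, -0.001]
contact_force: [0.6, -0.1, -2.0]
grip_width: 0.0131
grip_force: 60.8
```

Request:
{"name": "move_arm", "arguments": {"series": [[-0.8, -0.8, 0, 0, -1], [-0.8, -0.8, 0, 0, -1], [-0.8, -0.8, 0, 0, -1], [-0.7, -0.7, 0, 0, -1], [-0.4, -0.4, 0, 0, -1], [-0.2, -0.2, 0, 0, -1], [0, 0, 0, 0, -1], [0, 0, 0, 0, -1]]}}

```text
time: 7.45
position: [0.5865, -0.1481, 0.3279]
eef_rot: [-0.001, 0.289, 0.957, 0.001]
contact_force: [0.2, 0.1, -3.2]
grip_width: 0.0126
grip_force: 60.8
```

```bash
python3 plan.py .5875 -.1505 .1605 146.3
```

```text
t 7.45 pos [ 0.5865 -0.1481  0.3279] toolx 146.41 q [-0.27  0.3   0.54  1.71 -0.17  1.18  1.31] grip 0.0126 F [ 0.2  0.1 -3.2]
turn 0.001 shift [-0.09 -0.06  6.7 ] tilt [-0.001  0.001]
```

Request:
{"name": "move_arm", "arguments": {"series": [[-0.08, -0.06, 0.5, 0, -1], [0, 0, 0.9, 0, -1], [0, 0, 0.9, 0, -1], [0, 0, 0.9, 0, -1], [0, 0, 0.9, 0, -1], [0, 0, 0.9, 0, -1], [0, 0, 0.7, 0, -1], [0, 0, 0.4, 0, -1]]}}

```text
time: 8.25
position: [0.5863, -0.15, 0.173]
eef_rot: [-0.002, 0.288, 0.957, -0.0]
contact_force: [-0.2, 0.2, -2.7]
grip_width: 0.0131
grip_force: 60.7
```

Request:
{"name": "move_arm", "arguments": {"series": [[0, 0, 0.2, 0, -1], [0, 0, 0.1, 0, -1], [0, 0, 0.1, 0, -1], [0, 0, 0.05, 0, -1], [0, 0, 0, 0, -1], [0, 0, 0, 0, -1], [0, 0, 0, 0, -1], [0, 0, 0, 0, -1]]}}

```text
time: 9.05
position: [0.5877, -0.1519, 0.1649]
eef_rot: [0.0, 0.29, 0.957, 0.0]
contact_force: [0.6, 0.5, -2.9]
grip_width: 0.013
grip_force: 60.7
```

Request:
{"name": "move_arm", "arguments": {"series": [[0, 0, 0.08, 0, -1], [0, 0, 0.06, 0, -1], [0, 0, 0.04, 0, -1], [0, 0, 0.03, 0, -1], [0, 0, 0.02, 0, -1], [0, 0, 0, 0, -1], [0, 0, 0, 0, -1], [0, 0, 0, 0, -1]]}}

```text
time: 9.85
position: [0.5876, -0.1519, 0.1589]
eef_rot: [0.0, 0.29, 0.957, -0.0]
contact_force: [0.3, -0.7, -2.6]
grip_width: 0.0131
grip_force: 60.8
```

Request:
{"name": "move_arm", "arguments": {"series": [[0, 0, 0.03, 0, -1], [0, 0, 0.03, 0, -1], [0, 0, 0, 0, -1], [0, 0, 0, 0, -1], [0, 0, 0, 0, -1], [0, 0, 0, 0, -1], [0, 0, 0, 0, -1], [0, 0, 0, 0, -1]]}}

```text
time: 10.65
position: [0.5878, -0.1519, 0.1585]
eef_rot: [0.0, 0.29, 0.957, 0.0]
contact_force: [-3.2, 0.1, 5.3]
grip_width: 0.0131
grip_force: 62.0
```

Request:
{"name": "move_arm", "arguments": {"series": [[0, 0, 0, 0, 1], [0, 0, 0, 0, 1], [0, 0, 0, 0, 1], [0, 0, 0, 0, 1], [0, 0, 0, 0, 1], [0, 0, 0, 0, 1], [0, 0, -0.3, 0, 1], [0, 0, -0.7, 0, 1]]}}

```text
time: 11.45
position: [0.5863, -0.1515, 0.1813]
eef_rot: [-0.002, 0.29, 0.957, -0.0]
contact_force: [-0.2, 0.8, 0.3]
grip_width: 0.0857
grip_force: 0.0
```

Request:
{"name": "move_arm", "arguments": {"series": [[0, 0, -1, 0, 1], [0, 0, -1, 0, 1], [0, 0, -1, 0, 1], [0, 0, 0, 0, 1], [0, 0, 0, 0, 1], [0, 0, 0, 0, 1], [0, 0, 0, 0, 1], [0, 0, 0, 0, 1]]}}

```text
time: 12.25
position: [0.5869, -0.1517, 0.2561]
eef_rot: [-0.001, 0.29, 0.957, -0.0]
contact_force: [-0.2, 0.2, -0.3]
grip_width: 0.0852
grip_force: 0.0
```

```bash
python3 plan.py .6133 .1478 .25 -34.2
python3 - <<'E'
from h import *
I={}
for n in("top","side"):
    I[n]=arm.read_camera(n); cv2.imwrite(f"pics/{n}2.png",I[n][:,:,::-1])
def region(n,box,f=wood):
    m=f(I[n]); k=np.zeros_like(m); x0,y0,x1,y1=box; k[y0:y1,x0:x1]=1; m=m&k
    return np.any([b for b,a,c in blobs(m,30)],axis=0)
print("oblong",rectfit("top",hullpx(region("top",(165,235,240,330))),(.178,.108),.018),rectfit("side",hullpx(region("side",(220,190,300,240))),(.178,.108),.018))
cv2.imwrite('pics/v2.png',np.hstack([cv2.resize(I["side"][160:360,210:410,::-1],(400,400)),cv2.resize(I["top"][200:300,150:250,::-1],(400,400),interpolation=cv2.INTER_CUBIC)]))
for n in I:
  for m,a,c in blobs(brass(I[n]),20):
    if a<3000: print(n,a,c.round(1))
E
```

```text
t 12.25 pos [ 0.5869 -0.1517  0.2561] toolx 146.33 q [-0.24  0.38  0.53  1.77 -0.22  1.05  1.35] grip 0.0852 F [-0.2  0.2 -0.3]
turn 0.006 shift [ 5.86 10.5   0.24] tilt [-0.002  0.   ]
oblong {'far': array([0.4801, 0.3945]), 'mid': array([0.4823, 0.3968]), 'size': (174.1, 106.5), 'deg': np.float64(3.2)} {'far': array([0.4815, 0.3967]), 'mid': array([0.4852, 0.4033]), 'size': (178.3, 120.9), 'deg': np.float64(3.3)}
top 95 [273.1 139.5]
top 391 [223.2 197.3]
top 91 [299.8 224.9]
top 100 [535.6 299.2]
side 115 [320.3 186.5]
side 47 [327.7 214.6]
side 137 [378.9 368.9]
```

View pics/v2.png

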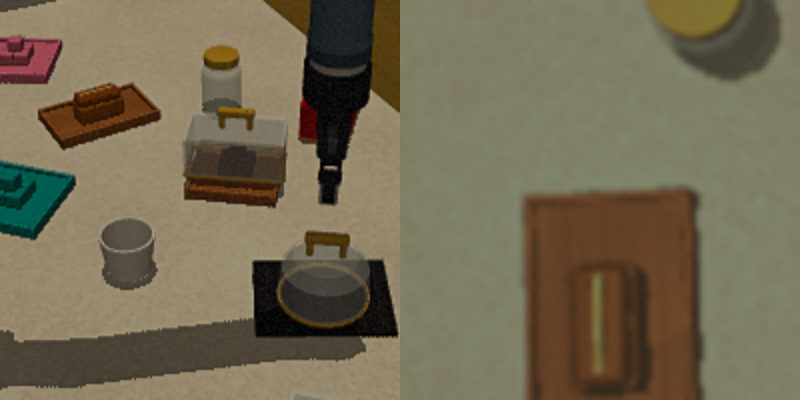

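Request:
{"name": "move_arm", "arguments": {"series": [[0.42, 0.75, 0, 0.006, 1], [0.42, 0.75, 0, 0, 1], [0.42, 0.75, 0, 0, 1], [0.42, 0.75, 0, 0, 1], [0.42, 0.75, 0, 0, 1], [0.42, 0.75, 0, 0, 1], [0.42, 0.75, 0, 0, 1], [0.42, 0.75, 0, 0, 1]]}}

```text
time: 13.15
position: [0.6022, 0.0202, 0.2571]
eef_rot: [-0.0, 0.294, 0.956, -0.0]
contact_force: [0.9, -0.1, 0.5]
grip_width: 0.0855
grip_force: 0.0
```

Request:
{"name": "move_arm", "arguments": {"series": [[0.42, 0.75, 0, 0, 1], [0.42, 0.75, 0, 0, 1], [0.42, 0.75, 0, 0, 1], [0.42, 0.75, 0, 0, 1], [0.42, 0.75, 0, 0, 1], [0.4, 0.75, 0, 0, 1], [0, 0, 0, 0, 1], [0, 0, 0, 0, 1]]}}

```text
time: 13.95
position: [0.6136, 0.1473, 0.2569]
eef_rot: [-0.0, 0.294, 0.956, -0.001]
contact_force: [0.4, 0.2, -0.0]
grip_width: 0.0856
grip_force: 0.0
```

Request:
{"name": "move_arm", "arguments": {"series": [[0, 0, 0, 0, 1], [0, 0, 0.5, 0, 1], [0, 0, 0.6, 0, 1], [0, 0, 0.6, 0, 1], [0, 0, 0.6, 0, 1], [0, 0, 0, 0, 1], [0, 0, 0, 0, 1], [0, 0, 0, 0, 1]]}}

```text
time: 14.75
position: [0.6144, 0.1476, 0.2004]
eef_rot: [0.001, 0.294, 0.956, 0.0]
contact_force: [0.1, -0.0, 0.7]
grip_width: 0.0853
grip_force: 0.0
```

```bash
python3 plan.py .6133 .1478 .169 -34.2
```

```text
t 14.75 pos [0.6144 0.1476 0.2004] toolx 145.79 q [-0.62  0.48  0.4   1.75 -0.22  0.96  0.85] grip 0.0853 F [ 0.1 -0.   0.7]
turn -0.0 shift [ 0.04 -0.02  1.26] tilt [0.001 0.   ]
```

Request:
{"name": "move_arm", "arguments": {"series": [[0.04, -0.02, 0.5, 0, 1], [0, 0, 0.5, 0, 1], [0, 0, 0.26, 0, 1], [0, 0, 0, 0, 1], [0, 0, 0, 0, 1], [0, 0, 0, 0, 1], [0, 0, 0, 0, -1], [0, 0, 0, 0, -1]]}}

```text
time: 15.55
position: [0.613, 0.1478, 0.1688]
eef_rot: [0.0, 0.294, 0.956, 0.0]
contact_force: [-0.3, -0.2, -0.4]
grip_width: 0.0589
grip_force: 0.0
```

Request:
{"name": "move_arm", "arguments": {"series": [[0, 0, 0, 0, -1], [0, 0, 0, 0, -1], [0, 0, 0, 0, -1], [0, 0, 0, 0, -1], [0, 0, 0, 0, -1], [0, 0, 0, 0, -1], [0, 0, 0, 0, -1], [0, 0, 0, 0, -1]]}}

```text
time: 16.35
position: [0.6129, 0.148, 0.1685]
eef_rot: [0.0, 0.294, 0.956, 0.0]
contact_force: [0.5, 0.3, 0.6]
grip_width: 0.0128
grip_force: 60.2
```

```bash
python3 plan.py .6133 .1478 .169 -34.2  .6133 .1478 .33 -34.2
```

```text
t 16.35 pos [0.6129 0.148  0.1685] toolx 145.8 q [-0.61  0.52  0.39  1.77 -0.24  0.91  0.86] grip 0.0128 F [0.5 0.3 0.6]
turn -0.0 shift [-0.02  0.   -0.02] tilt [0.001 0.   ]
turn -0.0 shift [-0.02  0.   -6.46] tilt [0.001 0.   ]
```

Request:
{"name": "move_arm", "arguments": {"series": [[0, 0, -0.3, 0, -1], [0, 0, -0.6, 0, -1], [0, 0, -0.9, 0, -1], [0, 0, -1, 0, -1], [0, 0, -1, 0, -1], [0, 0, -1, 0, -1], [0, 0, -0.9, 0, -1], [0, 0, -0.7, 0, -1]]}}

```text
time: 17.15
position: [0.6127, 0.1471, 0.3309]
eef_rot: [0.001, 0.294, 0.956, 0.0]
contact_force: [0.6, -0.1, -3.5]
grip_width: 0.013
grip_force: 59.8
```

Request:
{"name": "move_arm", "arguments": {"series": [[0, 0, 0, -0.03, -1], [0, 0, 0, -0.06, -1], [0, 0, 0, -0.07, -1], [0, 0, 0, -0.07, -1], [0, 0, 0, -0.07, -1], [0, 0, 0, -0.06, -1], [0, 0, 0, -0.04, -1], [0, 0, 0, -0.015, -1]]}}

```text
time: 17.95
position: [0.6123, 0.147, 0.3289]
eef_rot: [-0.0, -0.028, 1.0, -0.0]
contact_force: [1.1, -0.1, -3.2]
grip_width: 0.0127
grip_force: 59.7
```

```bash
python3 plan.py .4817 .3962 .33 3.2;  python3 - <<'E'
from h import *
I={}
for n in("top","side"):
    I[n]=arm.read_camera(n); cv2.imwrite(f"pics/{n}3.png",I[n][:,:,::-1])
def region(n,box,f=wood):
    m=f(I[n]); k=np.zeros_like(m); x0,y0,x1,y1=box; k[y0:y1,x0:x1]=1; m=m&k
    return np.any([b for b,a,c in blobs(m,30)],axis=0)
print("square",rectfit("side",hullpx(region("side",(290,220,365,270))),(.138,.138),.018))
cv2.imwrite('pics/v3.png',np.hstack([cv2.resize(I["side"][120:320,220:420,::-1],(400,400)),cv2.resize(I["top"][150:350,150:350,::-1],(400,400))]))
E
```

```text
t 17.95 pos [0.6123 0.147  0.3289] toolx -176.84 q [-0.57  0.33  0.34  1.64 -0.12  1.19  1.42] grip 0.0127 F [ 1.1 -0.1 -3.2]
turn -0.0 shift [ 4.66 10.24 -0.05] tilt [-0. -0.]
square {'far': array([0.6344, 0.147 ]), 'mid': array([0.6361, 0.1915]), 'size': (159.1, 74.8), 'deg': np.float64(167.3)}
```

View pics/v3.png

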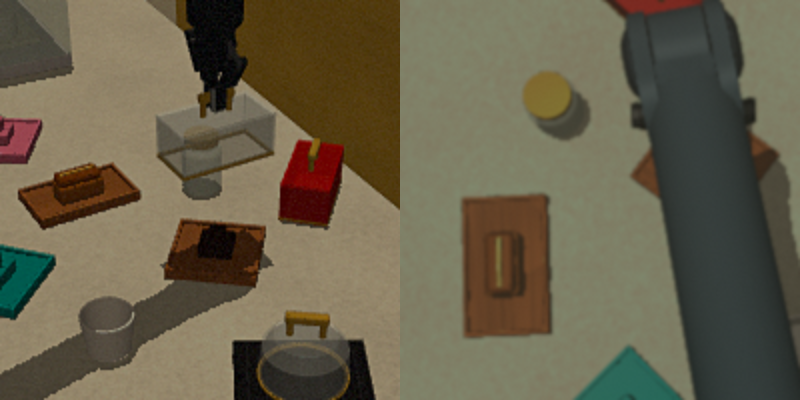

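Request:
{"name": "move_arm", "arguments": {"series": [[0.12, 0.26, 0, 0, -1], [0.24, 0.52, 0, 0, -1], [0.34, 0.74, 0, 0, -1], [0.34, 0.74, 0, 0, -1], [0.34, 0.74, 0, 0, -1], [0.34, 0.74, 0, 0, -1], [0.34, 0.74, 0, 0, -1], [0.34, 0.74, 0, 0, -1]]}}

```text
time: 18.85
position: [0.544, 0.2771, 0.3284]
eef_rot: [-0.0, -0.028, 1.0, 0.0]
contact_force: [1.0, 0.9, -2.2]
grip_width: 0.0128
grip_force: 59.7
```

Request:
{"name": "move_arm", "arguments": {"series": [[0.34, 0.74, 0, 0, -1], [0.34, 0.74, 0, 0, -1], [0.34, 0.74, 0, 0, -1], [0.34, 0.74, 0, 0, -1], [0.34, 0.74, 0, 0, -1], [0.28, 0.66, 0, 0, -1], [0.18, 0.42, 0, 0, -1], [0.1, 0.24, 0, 0, -1]]}}

```text
time: 19.65
position: [0.481, 0.3989, 0.3283]
eef_rot: [-0.0, -0.029, 1.0, 0.0]
contact_force: [0.4, 0.0, -3.3]
grip_width: 0.0128
grip_force: 59.7
```

Request:
{"name": "move_arm", "arguments": {"series": [[0, 0, 0.3, 0, -1], [0, 0, 0.6, 0, -1], [0, 0, 0.9, 0, -1], [0, 0, 0.9, 0, -1], [0, 0, 0.6, 0, -1], [0, 0, 0.3, 0, -1], [0, 0, 0, 0, -1], [0, 0, 0, 0, -1]]}}

```text
time: 20.45
position: [0.483, 0.397, 0.239]
eef_rot: [0.001, -0.027, 1.0, 0.0]
contact_force: [0.8, -0.2, -2.2]
grip_width: 0.0129
grip_force: 59.6
```

```bash
python3 plan.py .4817 .3962 .18 3.2
```

```text
t 20.45 pos [0.483 0.397 0.239] toolx -176.89 q [-0.91  0.4   0.19  1.73 -0.09  1.02  0.94] grip 0.0129 F [ 0.8 -0.2 -2.2]
turn -0.001 shift [ 0.05 -0.03  2.36] tilt [0.001 0.001]
```

Request:
{"name": "move_arm", "arguments": {"series": [[0.04, -0.03, 0.5, 0, -1], [0, 0, 0.8, 0, -1], [0, 0, 0.7, 0, -1], [0, 0, 0.4, 0, -1], [0, 0, 0.2, 0, -1], [0, 0, 0, 0, -1], [0, 0, 0, 0, -1], [0, 0, 0, 0, -1]]}}

```text
time: 21.25
position: [0.482, 0.3967, 0.1745]
eef_rot: [0.001, -0.027, 1.0, 0.001]
contact_force: [-0.1, 0.1, -3.3]
grip_width: 0.0131
grip_force: 59.6
```

```bash
python3 plan.py .4817 .3962 .1625 3.2;  python3 - <<'E'
from h import *
I=arm.read_camera("side"); J=arm.read_camera("top")
cv2.imwrite('pics/v4.png',np.hstack([cv2.resize(I[150:250,210:310,::-1],(400,400),interpolation=cv2.INTER_CUBIC),cv2.resize(J[230:330,150:250,::-1],(400,400),interpolation=cv2.INTER_CUBIC)]))
E
```

```text
t 21.25 pos [0.482  0.3967 0.1745] toolx -176.86 q [-0.9   0.48  0.18  1.77 -0.11  0.9   0.95] grip 0.0131 F [-0.1  0.1 -3.3]
turn -0.001 shift [ 0.01 -0.02  0.48] tilt [0.002 0.002]
```

View pics/v4.png

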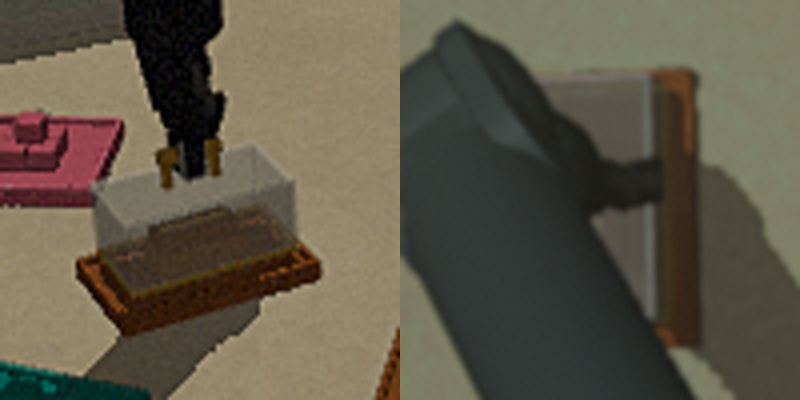

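Request:
{"name": "move_arm", "arguments": {"series": [[0, -0.02, 0.1, 0, -1], [0, 0, 0.1, 0, -1], [0, 0, 0.1, 0, -1], [0, 0, 0.08, 0, -1], [0, 0, 0.05, 0, -1], [0, 0, 0.03, 0, -1], [0, 0, 0, 0, -1], [0, 0, 0, 0, -1]]}}

```text
time: 22.15
position: [0.4811, 0.3959, 0.1624]
eef_rot: [-0.0, -0.028, 1.0, 0.0]
contact_force: [-2.6, -0.5, 2.8]
grip_width: 0.0131
grip_force: 60.5
```

Request:
{"name": "move_arm", "arguments": {"series": [[0, 0, 0.02, 0, -1], [0, 0, 0.02, 0, -1], [0, 0, 0.02, 0, -1], [0, 0, 0, 0, -1], [0, 0, 0, 0, -1], [0, 0, 0, 0, -1], [0, 0, 0, 0, -1], [0, 0, 0, 0, -1]]}}

```text
time: 22.95
position: [0.4812, 0.3958, 0.1624]
eef_rot: [-0.0, -0.027, 1.0, 0.0]
contact_force: [-5.4, -3.3, 9.7]
grip_width: 0.0128
grip_force: 61.5
```

Request:
{"name": "move_arm", "arguments": {"series": [[0, 0, -0.03, 0, -1], [0, 0, 0, 0, 1], [0, 0, 0, 0, 1], [0, 0, 0, 0, 1], [0, 0, 0, 0, 1], [0, 0, 0, 0, 1], [0, 0, -0.3, 0, 1], [0, 0, -0.7, 0, 1]]}}

```text
time: 23.75
position: [0.4804, 0.3948, 0.1848]
eef_rot: [-0.001, -0.027, 1.0, -0.001]
contact_force: [-0.7, 0.4, 0.1]
grip_width: 0.0853
grip_force: 0.0
```

Request:
{"name": "move_arm", "arguments": {"series": [[0, 0, -1, 0, 1], [0, 0, -1, 0, 1], [0, 0, -1, 0, 1], [0, 0, -1, 0, 1], [0, 0, 0, 0, 1], [0, 0, 0, 0, 1], [0, 0, 0, 0, 1], [0, 0, 0, 0, 1]]}}

```text
time: 24.55
position: [0.4807, 0.3951, 0.2845]
eef_rot: [-0.001, -0.027, 1.0, -0.001]
contact_force: [-0.5, 0.1, 0.2]
grip_width: 0.0855
grip_force: 0.0
```

```bash
python3 plan.py .4423 -.409 .27 -40.4
```

```text
t 24.55 pos [0.4807 0.3951 0.2845] toolx -176.86 q [-0.92  0.35  0.2   1.69 -0.08  1.11  0.93] grip 0.0855 F [-0.5  0.1  0.2]
turn 0.484 shift [-19.68 -25.49   0.58] tilt [-0.002 -0.002]
```

Request:
{"name": "move_arm", "arguments": {"series": [[0, 0, 0, 0.07, 1], [0, 0, 0, 0.07, 1], [0, 0, 0, 0.07, 1], [0, 0, 0, 0.07, 1], [0, 0, 0, 0.07, 1], [0, 0, 0, 0.07, 1], [0, 0, 0, 0.064, 1], [0, 0, 0, 0, 1]]}}

```text
time: 25.35
position: [0.4809, 0.3954, 0.2848]
eef_rot: [-0.0, 0.345, 0.938, -0.001]
contact_force: [0.2, -0.6, 0.6]
grip_width: 0.0855
grip_force: 0.0
```

Request:
{"name": "move_arm", "arguments": {"series": [[-0.75, -0.97, 0, 0, 1], [-0.75, -0.97, 0, 0, 1], [-0.75, -0.97, 0, 0, 1], [-0.75, -0.97, 0, 0, 1], [-0.75, -0.97, 0, 0, 1], [-0.75, -0.97, 0, 0, 1], [-0.75, -0.97, 0, 0, 1], [-0.75, -0.97, 0, 0, 1]]}}

```text
time: 26.15
position: [0.4694, 0.1493, 0.2856]
eef_rot: [-0.0, 0.344, 0.939, -0.0]
contact_force: [-0.9, 0.3, -0.1]
grip_width: 0.0854
grip_force: 0.0
```

Request:
{"name": "move_arm", "arguments": {"series": [[-0.75, -0.97, 0, 0, 1], [-0.75, -0.97, 0, 0, 1], [-0.75, -0.97, 0, 0, 1], [-0.75, -0.97, 0, 0, 1], [-0.75, -0.97, 0, 0, 1], [-0.75, -0.97, 0, 0, 1], [-0.75, -0.97, 0, 0, 1], [-0.75, -0.97, 0, 0, 1]]}}

```text
time: 26.95
position: [0.4577, -0.0955, 0.2858]
eef_rot: [-0.0, 0.344, 0.939, -0.0]
contact_force: [-0.3, 0.8, 0.2]
grip_width: 0.0852
grip_force: 0.0
```

Request:
{"name": "move_arm", "arguments": {"series": [[-0.75, -0.97, 0, 0, 1], [-0.75, -0.97, 0, 0, 1], [-0.75, -0.97, 0, 0, 1], [-0.75, -0.97, 0, 0, 1], [-0.75, -0.97, 0, 0, 1], [-0.75, -0.97, 0, 0, 1], [-0.75, -0.97, 0, 0, 1], [-0.75, -0.97, 0, 0, 1]]}}

```text
time: 27.75
position: [0.4463, -0.3401, 0.2855]
eef_rot: [-0.001, 0.344, 0.939, 0.0]
contact_force: [0.4, 0.1, -0.0]
grip_width: 0.0856
grip_force: 0.0
```

```bash
python3 plan.py .4423 -.409 .20 -40.4
```

```text
t 27.75 pos [ 0.4463 -0.3401  0.2855] toolx 139.74 q [-0.13  0.31  0.84  1.86 -0.26  1.08  1.68] grip 0.0856 F [ 0.4  0.1 -0. ]
turn 0.002 shift [-1.66 -2.2   3.42] tilt [-0.001  0.   ]
```

Request:
{"name": "move_arm", "arguments": {"series": [[-0.6, -0.8, 0.3, 0, 1], [-0.5, -0.7, 0.5, 0, 1], [-0.36, -0.5, 0.5, 0, 1], [-0.2, -0.2, 0.5, 0, 1], [0, 0, 0.5, 0, 1], [0, 0, 0.4, 0, 1], [0, 0, 0, 0, 1], [0, 0, 0, 0, 1]]}}

```text
time: 28.55
position: [0.443, -0.4069, 0.2184]
eef_rot: [-0.0, 0.345, 0.939, 0.0]
contact_force: [0.8, 0.9, 0.3]
grip_width: 0.0852
grip_force: 0.0
```

```bash
python3 plan.py .4423 -.409 .169 -40.4;  python3 - <<'E'
from h import *
I={}
for n in("top","side"):
    I[n]=arm.read_camera(n); cv2.imwrite(f"pics/{n}5.png",I[n][:,:,::-1])
def region(n,box,f=wood):
    m=f(I[n]); k=np.zeros_like(m); x0,y0,x1,y1=box; k[y0:y1,x0:x1]=1; m=m&k
    return np.any([b for b,a,c in blobs(m,30)],axis=0)
for n,b in(("top",(255,185,350,275)),("side",(290,220,365,270))): print("square",rectfit(n,hullpx(region(n,b)),(.138,.138),.018))
p=hullpx(region("top",(255,185,350,275))); print(cv2.boxPoints(cv2.minAreaRect(p)).round(1).tolist())
for n in I:
  for m,a,c in blobs(brass(I[n]),20):
    if a<3000: print(n,a,c.round(1))
E
```

```text
t 28.55 pos [ 0.443  -0.4069  0.2184] toolx 139.68 q [ 0.06  0.48  0.78  1.82 -0.4   1.    1.87] grip 0.0852 F [0.8 0.9 0.3]
turn 0.001 shift [-0.03 -0.08  1.97] tilt [-0.     0.001]
square {'far': array([0.6114, 0.1452]), 'mid': array([0.6143, 0.1454]), 'size': (135.7, 135.0), 'deg': np.float64(54.3)}
square {'far': array([0.6149, 0.1464]), 'mid': array([0.6144, 0.1474]), 'size': (160.0, 138.3), 'deg': np.float64(54.1)}
[[265.20001220703125, 237.5], [296.3999938964844, 195.3000030517578], [338.79998779296875, 226.60000610351562], [307.6000061035156, 268.79998779296875]]
top 94 [273.  139.4]
top 391 [223.2 197.3]
top 92 [424.6 237.2]
top 87 [194.5 278.4]
side 57 [316.7 187.4]
side 32 [256.2 189.8]
```

Request:
{"name": "move_arm", "arguments": {"series": [[-0.03, -0.08, 0.5, 0, 1], [0, 0, 0.6, 0, 1], [0, 0, 0.5, 0, 1], [0, 0, 0.27, 0, 1], [0, 0, 0.1, 0, 1], [0, 0, 0, 0, 1], [0, 0, 0, 0, 1], [0, 0, 0, 0, 1]]}}

```text
time: 29.45
position: [0.4422, -0.4104, 0.17]
eef_rot: [0.001, 0.345, 0.938, -0.0]
contact_force: [-0.8, 0.3, 0.6]
grip_width: 0.0856
grip_force: 0.0
```

```bash
python3 plan.py .4423 -.409 .169 -40.4;  python3 - <<'E'
from h import *
print(tri((194.5,278.4),(256.2,189.8)), onz("top",(194.5,278.4),.116))
J=arm.read_camera("side")
cv2.imwrite('pics/v5.png',cv2.resize(J[310:460,290:490,::-1],(800,600),interpolation=cv2.INTER_CUBIC))
E
```

```text
t 29.45 pos [ 0.4422 -0.4104  0.17  ] toolx 139.58 q [ 0.1   0.55  0.74  1.85 -0.46  0.92  1.91] grip 0.0856 F [-0.8  0.3  0.6]
turn -0.0 shift [0.03 0.05 0.04] tilt [ 0.001 -0.001]
(array([0.4814253 , 0.39703096, 0.11399341]), np.float64(0.0021957801065817075)) [0.48230036 0.39630701 0.116     ]
```

View pics/v5.png

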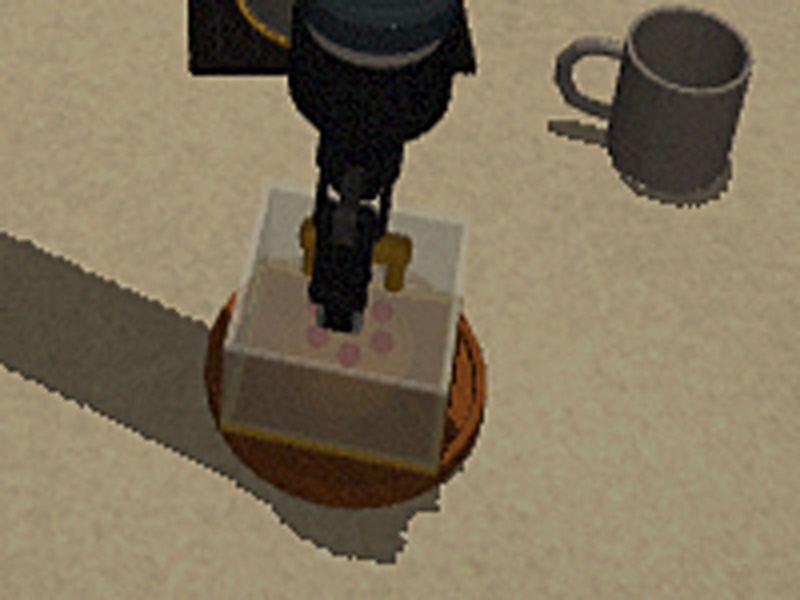

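Request:
{"name": "move_arm", "arguments": {"series": [[0.02, 0.03, 0.04, 0, 1], [0, 0, 0, 0, -1], [0, 0, 0, 0, -1], [0, 0, 0, 0, -1], [0, 0, 0, 0, -1], [0, 0, 0, 0, -1], [0, 0, 0, 0, -1], [0, 0, 0, 0, -1]]}}

```text
time: 30.3
position: [0.4423, -0.4088, 0.1683]
eef_rot: [0.0, 0.345, 0.938, 0.0]
contact_force: [1.1, 0.9, 0.3]
grip_width: 0.013
grip_force: 60.2
```

Request:
{"name": "move_arm", "arguments": {"series": [[0, 0, 0, 0, -1], [0, 0, 0, 0, -1], [0, 0, -0.3, 0, -1], [0, 0, -0.6, 0, -1], [0, 0, -0.9, 0, -1], [0, 0, -1, 0, -1], [0, 0, -1, 0, -1], [0, 0, -1, 0, -1]]}}

```text
time: 31.1
position: [0.4411, -0.4095, 0.2901]
eef_rot: [0.0, 0.346, 0.938, -0.0]
contact_force: [-0.7, 0.1, -2.9]
grip_width: 0.0131
grip_force: 59.7
```

Request:
{"name": "move_arm", "arguments": {"series": [[0, 0, -0.9, 0, -1], [0, 0, -0.6, 0, -1], [0, 0, -0.2, 0, -1], [0, 0, 0, -0.026, -1], [0, 0, 0, -0.026, -1], [0, 0, 0, 0, -1], [0, 0, 0, 0, -1], [0, 0, 0, 0, -1]]}}

```text
time: 31.9
position: [0.4417, -0.4089, 0.3303]
eef_rot: [-0.001, 0.307, 0.952, 0.0]
contact_force: [0.3, -0.6, -3.5]
grip_width: 0.0128
grip_force: 59.8
```

```bash
python3 plan.py .6138 .1457 .33 -35.7;  python3 - <<'E'
from h import *
from scipy.optimize import least_squares
J=arm.read_camera("side");K=arm.read_camera("top")
cv2.imwrite('pics/side6.png',J[:,:,::-1]);cv2.imwrite('pics/top6.png',K[:,:,::-1])
cv2.imwrite('pics/v6.png',np.hstack([cv2.resize(J[260:460,280:480,::-1],(400,400)),cv2.resize(K[220:370,440:590,::-1],(400,400),interpolation=cv2.INTER_CUBIC)]))
E
```

```text
t 31.9 pos [ 0.4417 -0.4089  0.3303] toolx 144.22 q [ 0.    0.35  0.84  1.72 -0.28  1.2   1.86] grip 0.0128 F [ 0.3 -0.6 -3.5]
turn -0.001 shift [7.360e+00 2.203e+01 1.000e-02] tilt [-0.001  0.   ]
```

View pics/v6.png

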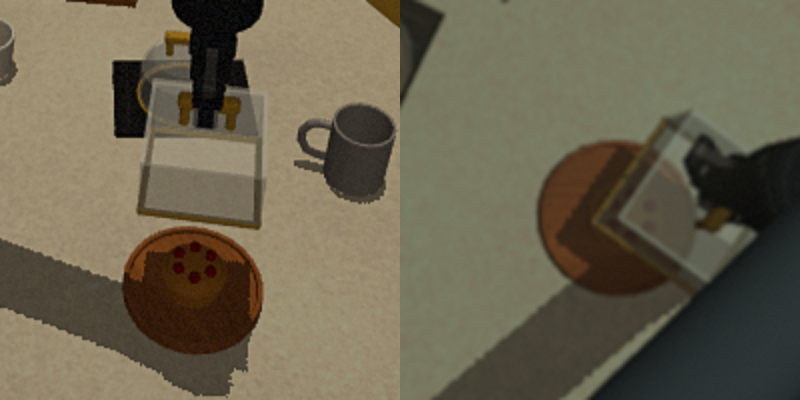

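Request:
{"name": "move_arm", "arguments": {"series": [[0.1, 0.3, 0, 0, -1], [0.2, 0.6, 0, 0, -1], [0.29, 0.87, 0, 0, -1], [0.29, 0.87, 0, 0, -1], [0.29, 0.87, 0, 0, -1], [0.29, 0.87, 0, 0, -1], [0.29, 0.87, 0, 0, -1], [0.29, 0.87, 0, 0, -1]]}}

```text
time: 32.8
position: [0.4902, -0.2536, 0.3309]
eef_rot: [0.0, 0.307, 0.952, 0.0]
contact_force: [0.8, 0.8, -3.0]
grip_width: 0.0133
grip_force: 59.8
```

Request:
{"name": "move_arm", "arguments": {"series": [[0.29, 0.87, 0, 0, -1], [0.29, 0.87, 0, 0, -1], [0.29, 0.87, 0, 0, -1], [0.29, 0.87, 0, 0, -1], [0.29, 0.87, 0, 0, -1], [0.29, 0.87, 0, 0, -1], [0.29, 0.87, 0, 0, -1], [0.29, 0.87, 0, 0, -1]]}}

```text
time: 33.6
position: [0.5445, -0.0786, 0.331]
eef_rot: [-0.0, 0.307, 0.952, 0.0]
contact_force: [0.2, -0.8, -2.3]
grip_width: 0.0129
grip_force: 59.8
```

Request:
{"name": "move_arm", "arguments": {"series": [[0.29, 0.87, 0, 0, -1], [0.29, 0.87, 0, 0, -1], [0.29, 0.87, 0, 0, -1], [0.29, 0.87, 0, 0, -1], [0.29, 0.87, 0, 0, -1], [0.29, 0.87, 0, 0, -1], [0.29, 0.87, 0, 0, -1], [0.29, 0.87, 0, 0, -1]]}}

```text
time: 34.4
position: [0.5992, 0.0967, 0.3308]
eef_rot: [-0.0, 0.307, 0.952, 0.0]
contact_force: [-0.2, -0.3, -3.0]
grip_width: 0.013
grip_force: 59.8
```

Request:
{"name": "move_arm", "arguments": {"series": [[0.26, 0.77, 0, 0, -1], [0.2, 0.6, 0, 0, -1], [0.14, 0.4, 0, 0, -1], [0.08, 0.22, 0, 0, -1], [0, 0, 0, 0, -1], [0, 0, 0, 0, -1], [0, 0, 0, 0, -1], [0, 0, 0, 0, -1]]}}

```text
time: 35.2
position: [0.6143, 0.1441, 0.331]
eef_rot: [0.0, 0.308, 0.951, -0.0]
contact_force: [0.0, -0.7, -2.9]
grip_width: 0.0129
grip_force: 59.8
```

```bash
python3 plan.py .6138 .1457 .174 -35.7;  python3 - <<'E'
from h import *
from scipy.optimize import least_squares
I={n:arm.read_camera(n) for n in("top","side")}
for n in I: cv2.imwrite(f'pics/{n}7.png',I[n][:,:,::-1])
for n,(x0,y0,x1,y1) in(("top",(480,255,540,345)),("side",(330,360,420,450))):
    m=wood(I[n]); k=np.zeros_like(m); k[y0:y1,x0:x1]=1; m=np.any([b for b,a,c in blobs(m&k,30)],axis=0); hp=hullpx(m)
    nad=C[n]["cam_to_world"][:2,3]
    # far half of the outline is the top edge (z=.018), near half the bottom edge (z=0)
    def res(c):
        out=[]
        for p in hp:
            A=onz(n,p,.018)[:2]-c; B=onz(n,p,0)[:2]-c; v=c-nad
            out.append(np.hypot(*(A if A@v>0 else B))-.074+.0012)
        return out
    r=least_squares(res,[.446,-.408],loss="soft_l1",f_scale=.001); print(n,r.x.round(4),np.abs(r.fun).max().round(4), np.median(np.abs(res(r.x))).round(4),len(hp))
E
```

```text
t 35.2 pos [0.6143 0.1441 0.331 ] toolx 144.15 q [-0.75  0.36  0.58  1.64 -0.21  1.2   0.82] grip 0.0129 F [ 0.  -0.7 -2.9]
turn -0.002 shift [0.05 0.04 6.28] tilt [ 0. -0.]
top [ 0.4434 -0.4133] 0.0048 0.001 25
side [ 0.4489 -0.4034] 0.0083 0.0022 36
```

Request:
{"name": "move_arm", "arguments": {"series": [[0.05, 0.04, 0.4, 0, -1], [0, 0, 0.8, 0, -1], [0, 0, 0.9, 0, -1], [0, 0, 0.9, 0, -1], [0, 0, 0.9, 0, -1], [0, 0, 0.7, 0, -1], [0, 0, 0.5, 0, -1], [0, 0, 0.4, 0, -1]]}}

```text
time: 36.1
position: [0.6134, 0.147, 0.1919]
eef_rot: [-0.001, 0.307, 0.952, -0.0]
contact_force: [-0.3, -0.3, -3.1]
grip_width: 0.0129
grip_force: 59.7
```

Request:
{"name": "move_arm", "arguments": {"series": [[0, 0, 0.3, 0, -1], [0, 0, 0.2, 0, -1], [0, 0, 0.18, 0, -1], [0, 0, 0, 0, -1], [0, 0, 0, 0, -1], [0, 0, 0, 0, -1], [0, 0, 0, 0, -1], [0, 0, 0, 0, -1]]}}

```text
time: 36.9
position: [0.6141, 0.147, 0.1767]
eef_rot: [0.0, 0.307, 0.952, 0.0]
contact_force: [-0.9, -0.7, -3.5]
grip_width: 0.0133
grip_force: 59.7
```

```bash
python3 plan.py .6138 .1457 .1625 -35.7;  cat > rb.py <<'E'
from h import *
from scipy.optimize import least_squares
I={n:arm.read_camera(n) for n in("top","side")}
for n in I: cv2.imwrite(f'pics/{n}8.png',I[n][:,:,::-1])
for n,(x0,y0,x1,y1) in(("top",(480,255,575,345)),("side",(325,350,430,455))):
    m=wood(I[n]); k=np.zeros_like(m); k[y0:y1,x0:x1]=1; m=np.any([b for b,a,c in blobs(m&k,30)],axis=0); hp=hullpx(m)
    print(hp.min(0),hp.max(0),end=" ")
    nad=C[n]["cam_to_world"][:2,3]
    def res(c):
        out=[]
        for p in hp:
            A=onz(n,p,.018)[:2]-c; B=onz(n,p,0)[:2]-c; v=c-nad
            out.append(np.hypot(*(A if A@v>0 else B))-.074+.0012)
        return out
    r=least_squares(res,[.446,-.408],loss="soft_l1",f_scale=.001); print(n,r.x.round(4),np.median(np.abs(res(r.x))).round(4),len(hp))
E
python3 rb.py; python3 -c "
from h import *
J,K=[cv2.imread(f'pics/{n}8.png') for n in('side','top')]
cv2.imwrite('pics/v7.png',np.hstack([cv2.resize(J[170:270,275:375],(400,400),interpolation=cv2.INTER_CUBIC),cv2.resize(J[350:450,325:425],(400,400),interpolation=cv2.INTER_CUBIC)]))"
```

```text
t 36.9 pos [0.6141 0.147  0.1767] toolx 144.26 q [-0.7   0.53  0.52  1.76 -0.32  0.93  0.89] grip 0.0133 F [-0.9 -0.7 -3.5]
turn -0.0 shift [-0.02 -0.05  0.57] tilt [0.001 0.   ]
[493. 273.] [550. 329.] top [ 0.4437 -0.4107] 0.0021 32
[342. 373.] [410. 432.] side [ 0.4463 -0.4067] 0.0037 37
```

View pics/v7.png

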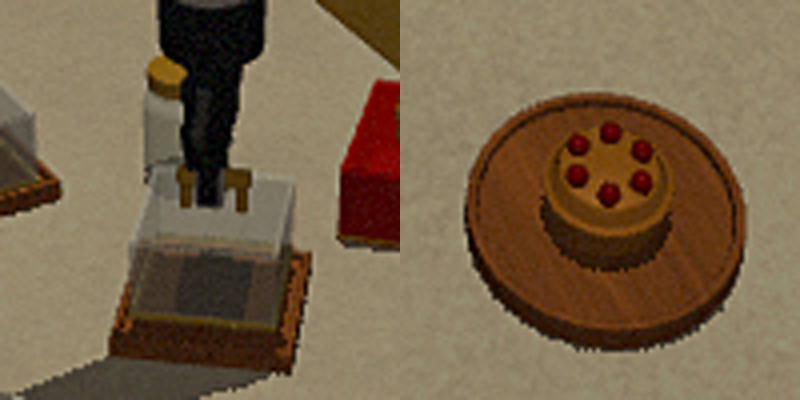

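Request:
{"name": "move_arm", "arguments": {"series": [[-0.01, -0.05, 0.12, 0, -1], [0, 0, 0.12, 0, -1], [0, 0, 0.12, 0, -1], [0, 0, 0.1, 0, -1], [0, 0, 0.06, 0, -1], [0, 0, 0.03, 0, -1], [0, 0, 0, 0, -1], [0, 0, 0, 0, -1]]}}

```text
time: 37.8
position: [0.6135, 0.1458, 0.1627]
eef_rot: [0.0, 0.307, 0.952, 0.0]
contact_force: [0.4, -1.2, -3.7]
grip_width: 0.0129
grip_force: 59.8
```

Request:
{"name": "move_arm", "arguments": {"series": [[0, 0, 0.03, 0, -1], [0, 0, 0.03, 0, -1], [0, 0, 0.02, 0, -1], [0, 0, 0, 0, -1], [0, 0, 0, 0, -1], [0, 0, 0, 0, -1], [0, 0, 0, 0, -1], [0, 0, 0, 0, -1]]}}

```text
time: 38.6
position: [0.6138, 0.146, 0.1622]
eef_rot: [0.0, 0.307, 0.952, 0.001]
contact_force: [-2.2, 0.9, 6.0]
grip_width: 0.0128
grip_force: 60.9
```

Run:
```python
from h import *
from scipy.optimize import least_squares
I={n:cv2.imread(f'pics/{n}8.png')[:,:,::-1].copy() for n in("top","side")}
for n,(x0,y0,x1,y1) in(("top",(480,255,575,345)),("side",(325,350,430,455))):
    h=cv2.cvtColor(I[n],cv2.COLOR_RGB2HSV); print(n,"bg",np.median(h[y0:y0+8,x0:x1].reshape(-1,3),0))
    m=(h[...,1]>115)&(h[...,0]<16); k=np.zeros_like(m); k[y0:y1,x0:x1]=1; m=max(blobs(m&k,30),key=lambda b:b[1])[0]; hp=hullpx(m)
    nad=C[n]["cam_to_world"][:2,3]; print(hp.min(0),hp.max(0),end=" ")
    def res(c):
        out=[]
        for p in hp:
            A=onz(n,p,.018)[:2]-c; B=onz(n,p,0)[:2]-c; v=c-nad
            out.append(np.hypot(*(A if A@v>0 else B))-.074+.0012)
        return out
    r=least_squares(res,[.446,-.408],loss="soft_l1",f_scale=.001); print(r.x.round(4),np.median(np.abs(res(r.x))).round(4),len(hp))
```

```text
top bg [ 32.  50. 129.]
[492. 273.] [550. 330.] [ 0.4435 -0.4111] 0.0018 34
side bg [ 20.  72. 149.]
[341. 373.] [411. 436.] [ 0.444  -0.4098] 0.0003 38
```

Request:
{"name": "move_arm", "arguments": {"series": [[0, 0, -0.02, 0, -1], [0, 0, 0, 0, 1], [0, 0, 0, 0, 1], [0, 0, 0, 0, 1], [0, 0, 0, 0, 1], [0, 0, 0, 0, 1], [0, 0, -0.3, 0, 1], [0, 0, -0.7, 0, 1]]}}

```text
time: 39.4
position: [0.6121, 0.1456, 0.1853]
eef_rot: [-0.002, 0.307, 0.952, -0.001]
contact_force: [0.6, -0.2, 0.4]
grip_width: 0.0855
grip_force: 0.0
```

Request:
{"name": "move_arm", "arguments": {"series": [[0, 0, -1, 0, 1], [0, 0, -1, 0, 1], [0, 0, -1, 0, 1], [0, 0, -1, 0, 1], [0, 0, 0, 0, 1], [0, 0, 0, 0, 1], [0, 0, 0, 0, 1], [0, 0, 0, 0, 1]]}}

```text
time: 40.2
position: [0.6125, 0.1457, 0.2848]
eef_rot: [-0.001, 0.307, 0.952, -0.001]
contact_force: [0.4, -0.5, -0.7]
grip_width: 0.0854
grip_force: 0.0
```

```bash
python3 - <<'E'
from h import *
I=cv2.imread('pics/top8.png')[:,:,::-1].copy(); J=cv2.imread('pics/side8.png')[:,:,::-1].copy()
for m,a,c in blobs(brass(I),20):
    if 400<c[0]<450:
        ln=cv2.fitLine(toz("top",np.argwhere(m)[:,::-1],.112).astype(np.float32),cv2.DIST_L2,0,.001,.001).ravel()
        print(a,onz("top",c,.112).round(4),np.degrees(np.arctan2(ln[1],ln[0])))
for m,a,c in blobs(brass(J),20): print("side",a,c,onz("side",c,.107).round(4))
E
python3 plan.py .588 -.1515 .26 -33.7
```

```text
93 [ 0.588  -0.1525  0.112 ] -33.423965
side 44 [316.22727273 187.25      ] [0.6679 0.3358 0.107 ]
side 31 [256.32258065 189.67741935] [0.4848 0.41   0.107 ]
side 33 [376.84848485 193.09090909] [0.8265 0.2118 0.107 ]
side 70 [373.41428571 277.58571429] [ 0.5913 -0.1496  0.107 ]
side 341 [376.35190616 394.63049853] [ 0.4123 -0.4517  0.107 ]
t 40.2 pos [0.6125 0.1457 0.2848] toolx 144.26 q [-0.75  0.4   0.57  1.69 -0.24  1.12  0.84] grip 0.0854 F [ 0.4 -0.5 -0.7]
turn -0.023 shift [ -5.78 -10.44   0.99] tilt [-0.002 -0.001]
```

Request:
{"name": "move_arm", "arguments": {"series": [[0, 0, 0, -0.023, 1], [-0.41, -0.745, 0, 0, 1], [-0.41, -0.745, 0, 0, 1], [-0.41, -0.745, 0, 0, 1], [-0.41, -0.745, 0, 0, 1], [-0.41, -0.745, 0, 0, 1], [-0.41, -0.745, 0, 0, 1], [-0.41, -0.745, 0, 0, 1]]}}

```text
time: 41.0
position: [0.6001, -0.0033, 0.2849]
eef_rot: [-0.001, 0.29, 0.957, -0.001]
contact_force: [0.4, 0.0, -0.0]
grip_width: 0.0855
grip_force: 0.0
```

Request:
{"name": "move_arm", "arguments": {"series": [[-0.41, -0.745, 0, 0, 1], [-0.41, -0.745, 0, 0, 1], [-0.41, -0.745, 0, 0, 1], [-0.41, -0.745, 0, 0, 1], [-0.41, -0.745, 0.2, 0, 1], [-0.41, -0.745, 0.4, 0, 1], [-0.41, -0.745, 0.4, 0, 1], [0, 0, 0, 0, 1]]}}

```text
time: 41.8
position: [0.5855, -0.1548, 0.2589]
eef_rot: [-0.002, 0.293, 0.956, -0.002]
contact_force: [0.0, -0.0, -0.4]
grip_width: 0.0855
grip_force: 0.0
```

Request:
{"name": "move_arm", "arguments": {"series": [[0, 0, 0.5, 0, 1], [0, 0, 0.7, 0, 1], [0, 0, 0.7, 0, 1], [0, 0, 0.5, 0, 1], [0, 0, 0, 0, 1], [0, 0, 0, 0, 1], [0, 0, 0, 0, 1], [0, 0, 0, 0, 1]]}}

```text
time: 42.6
position: [0.5889, -0.1509, 0.2022]
eef_rot: [0.001, 0.29, 0.957, 0.0]
contact_force: [-0.3, -0.4, -0.5]
grip_width: 0.0852
grip_force: 0.0
```

```bash
python3 plan.py .588 -.152 .1585 -33.6
```

```text
t 42.6 pos [ 0.5889 -0.1509  0.2022] toolx 146.33 q [-0.31  0.47  0.62  1.81 -0.33  0.96  1.43] grip 0.0852 F [-0.3 -0.4 -0.5]
turn -0.001 shift [ 0.01 -0.06  1.75] tilt [ 0.002 -0.   ]
```

Request:
{"name": "move_arm", "arguments": {"series": [[0, -0.05, 0.5, 0, 1], [0, 0, 0.6, 0, 1], [0, 0, 0.4, 0, 1], [0, 0, 0.2, 0, 1], [0, 0, 0.05, 0, 1], [0, 0, 0, 0, 1], [0, 0, 0, 0, 1], [0, 0, 0, 0, 1]]}}

```text
time: 43.4
position: [0.588, -0.152, 0.158]
eef_rot: [0.001, 0.29, 0.957, 0.0]
contact_force: [-0.7, -0.2, -0.5]
grip_width: 0.0852
grip_force: 0.0
```

Request:
{"name": "move_arm", "arguments": {"series": [[0, 0, 0, 0, 1], [0, 0, 0, 0, -1], [0, 0, 0, 0, -1], [0, 0, 0, 0, -1], [0, 0, 0, 0, -1], [0, 0, 0, 0, -1], [0, 0, 0, 0, -1], [0, 0, 0, 0, -1]]}}

```text
time: 44.2
position: [0.5878, -0.1516, 0.1575]
eef_rot: [0.0, 0.29, 0.957, 0.0]
contact_force: [0.0, 0.3, -0.6]
grip_width: 0.0129
grip_force: 58.8
```

```bash
python3 plan.py .588 -.152 .1585 -33.6
```

```text
t 44.2 pos [ 0.5878 -0.1516  0.1575] toolx 146.34 q [-0.28  0.53  0.59  1.84 -0.37  0.88  1.47] grip 0.0129 F [ 0.   0.3 -0.6]
turn -0.001 shift [-0.02 -0.01 -0.04] tilt [0. 0.]
```

Request:
{"name": "move_arm", "arguments": {"series": [[0, 0, 0, 0, -1], [0, 0, -0.3, 0, -1], [0, 0, -0.6, 0, -1], [0, 0, -0.9, 0, -1], [0, 0, -1, 0, -1], [0, 0, -1, 0, -1], [0, 0, -0.7, 0, -1], [0, 0, -0.4, 0, -1]]}}

```text
time: 45.0
position: [0.588, -0.1526, 0.2826]
eef_rot: [0.002, 0.29, 0.957, 0.0]
contact_force: [-0.3, -0.4, -2.9]
grip_width: 0.0133
grip_force: 58.7
```

```bash
python3 plan.py .444 -.410 .28 146.3
```

```text
t 45.0 pos [ 0.588  -0.1526  0.2826] toolx 146.29 q [-0.35  0.37  0.67  1.75 -0.26  1.1   1.38] grip 0.0133 F [-0.3 -0.4 -2.9]
turn -0.0 shift [ -0.92 -11.76   0.1 ] tilt [ 0.003 -0.   ]
```

Request:
{"name": "move_arm", "arguments": {"series": [[-0.06, -0.3, 0, 0, -1], [-0.06, -0.6, 0, 0, -1], [-0.06, -0.85, 0, 0, -1], [-0.06, -0.85, 0, 0, -1], [-0.06, -0.85, 0, 0, -1], [-0.06, -0.85, 0, 0, -1], [-0.06, -0.85, 0, 0, -1], [-0.06, -0.85, 0, 0, -1]]}}

```text
time: 45.8
position: [0.5116, -0.2851, 0.2781]
eef_rot: [-0.002, 0.291, 0.957, -0.0]
contact_force: [-0.7, 0.3, -2.1]
grip_width: 0.0129
grip_force: 58.6
```

Request:
{"name": "move_arm", "arguments": {"series": [[-0.06, -0.85, 0, 0, -1], [-0.06, -0.85, 0, 0, -1], [-0.06, -0.85, 0, 0, -1], [-0.06, -0.85, 0, 0, -1], [-0.06, -0.85, 0, 0, -1], [-0.06, -0.75, 0, 0, -1], [-0.04, -0.5, 0, 0, -1], [-0.02, -0.26, 0, 0, -1]]}}

```text
time: 46.6
position: [0.4406, -0.4107, 0.2789]
eef_rot: [-0.001, 0.291, 0.957, -0.0]
contact_force: [-0.2, 0.2, -3.2]
grip_width: 0.0132
grip_force: 58.6
```

Request:
{"name": "move_arm", "arguments": {"series": [[0, 0, 0, 0, -1], [0, 0, 0.4, 0, -1], [0, 0, 0.7, 0, -1], [0, 0, 0.7, 0, -1], [0, 0, 0.6, 0, -1], [0, 0, 0.4, 0, -1], [0, 0, 0.2, 0, -1], [0, 0, 0, 0, -1]]}}

```text
time: 47.4
position: [0.4432, -0.4085, 0.2041]
eef_rot: [-0.001, 0.289, 0.957, 0.0]
contact_force: [-0.2, -0.3, -2.1]
grip_width: 0.0134
grip_force: 58.5
```

```bash
python3 plan.py .444 -.410 .1735 146.3
```

```text
t 47.4 pos [ 0.4432 -0.4085  0.2041] toolx 146.36 q [ 0.12  0.48  0.71  1.83 -0.37  0.97  1.96] grip 0.0134 F [-0.2 -0.3 -2.1]
turn 0.001 shift [-0.06 -0.03  1.22] tilt [-0.001  0.001]
```

Request:
{"name": "move_arm", "arguments": {"series": [[-0.03, -0.02, 0.3, 0, -1], [0, 0, 0.4, 0, -1], [0, 0, 0.3, 0, -1], [0, 0, 0.2, 0, -1], [0, 0, 0, 0, -1], [0, 0, 0, 0, -1], [0, 0, 0, 0, -1], [0, 0, 0, 0, -1]]}}

```text
time: 48.2
position: [0.4438, -0.4101, 0.1753]
eef_rot: [0.0, 0.29, 0.957, -0.0]
contact_force: [-0.1, -0.7, -3.0]
grip_width: 0.0131
grip_force: 58.5
```

```bash
python3 plan.py .444 -.410 .1615 146.3; python3 -c "
from h import *
J=arm.read_camera('side')[:,:,::-1]
cv2.imwrite('pics/v8.png',cv2.resize(J[310:460,290:490],(800,600),interpolation=cv2.INTER_CUBIC))"
```

```text
t 48.2 pos [ 0.4438 -0.4101  0.1753] toolx 146.33 q [ 0.14  0.52  0.68  1.84 -0.41  0.92  1.99] grip 0.0131 F [-0.1 -0.7 -3. ]
turn 0.0 shift [-0.    0.01  0.55] tilt [ 0.001 -0.001]
```

View pics/v8.png

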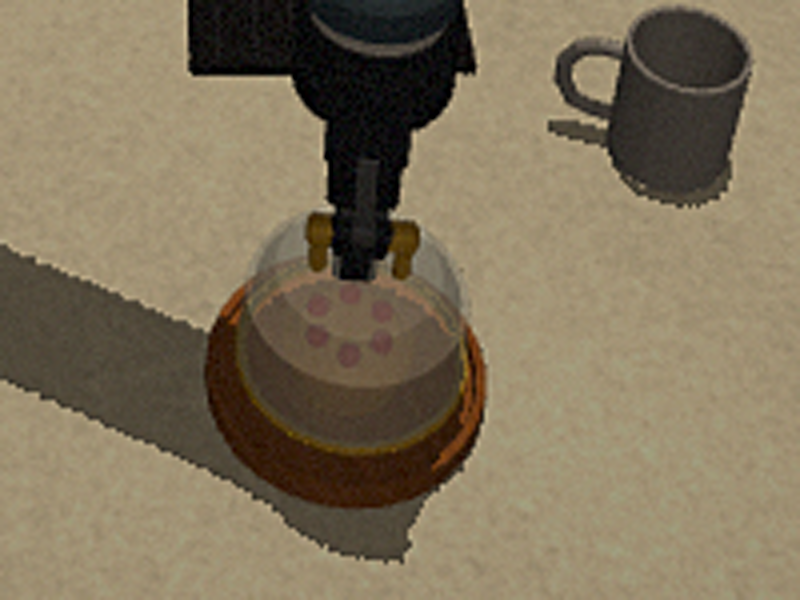

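Request:
{"name": "move_arm", "arguments": {"series": [[0.03, 0.03, 0.12, 0, -1], [0, 0, 0.12, 0, -1], [0, 0, 0.12, 0, -1], [0, 0, 0.1, 0, -1], [0, 0, 0.06, 0, -1], [0, 0, 0.02, 0, -1], [0, 0, 0, 0, -1], [0, 0, 0, 0, -1]]}}

```text
time: 49.05
position: [0.4432, -0.4086, 0.1616]
eef_rot: [-0.0, 0.29, 0.957, 0.0]
contact_force: [-2.2, 1.6, 0.3]
grip_width: 0.0128
grip_force: 59.0
```

Request:
{"name": "move_arm", "arguments": {"series": [[0, 0, 0.03, 0, -1], [0, 0, 0.03, 0, -1], [0, 0, 0.02, 0, -1], [0, 0, 0, 0, -1], [0, 0, 0, 0, -1], [0, 0, 0, 0, -1], [0, 0, 0, 0, -1], [0, 0, 0, 0, -1]]}}

```text
time: 49.85
position: [0.4432, -0.4087, 0.1614]
eef_rot: [-0.0, 0.29, 0.957, 0.001]
contact_force: [-3.7, 6.3, 12.7]
grip_width: 0.0133
grip_force: 60.7
```

Seated at the expected height (0.1614 − 0.1495 ≈ 0.012). Release and back off.

Request:
{"name": "move_arm", "arguments": {"series": [[0, 0, -0.04, 0, -1], [0, 0, 0, 0, 1], [0, 0, 0, 0, 1], [0, 0, 0, 0, 1], [0, 0, 0, 0, 1], [0, 0, 0, 0, 1], [0, 0, -0.3, 0, 1], [0, 0, -0.7, 0, 1]]}}

```text
time: 50.65
position: [0.4426, -0.4079, 0.1847]
eef_rot: [-0.002, 0.29, 0.957, 0.001]
contact_force: [-0.1, -0.3, 0.3]
grip_width: 0.0854
grip_force: 0.0
```

Request:
{"name": "move_arm", "arguments": {"series": [[0, 0, -1, 0, 1], [0, 0, -1, 0, 1], [0, 0, -1, 0, 1], [0, 0, -1, 0, 1], [0, 0, -1, 0, 1], [0, 0, -1, 0, 1], [0, 0, 0, 0, 1], [0, 0, 0, 0, 1]]}}

```text
time: 51.45
position: [0.4434, -0.4093, 0.3371]
eef_rot: [0.001, 0.29, 0.957, -0.0]
contact_force: [-0.4, 0.3, -0.7]
grip_width: 0.0855
grip_force: 0.0
```

Request:
{"name": "move_arm", "arguments": {"series": [[0.5, 0.8, 0, 0, 1], [0.5, 0.8, 0, 0, 1], [0.5, 0.8, 0, 0, 1], [0.5, 0.8, 0, 0, 1], [0.5, 0.8, 0, 0, 1], [0.5, 0.8, 0, 0, 1], [0.5, 0.8, 0, 0, 1], [0, 0, 0, 0, 1]]}}

```text
time: 52.25
position: [0.4482, -0.2395, 0.3339]
eef_rot: [-0.002, 0.287, 0.958, 0.001]
contact_force: [0.2, 1.0, 0.4]
grip_width: 0.0856
grip_force: 0.0
```

```bash
python3 plan.py .444 -.410 .1615 146.3; python3 -c "
from h import *
J=arm.read_camera('side')[:,:,::-1];K=arm.read_camera('top')[:,:,::-1]
cv2.imwrite('pics/side9.png',J);cv2.imwrite('pics/top9.png',K)
c=lambda im,x,y:cv2.resize(im[y:y+75,x:x+100],(400,300),interpolation=cv2.INTER_CUBIC)
cv2.imwrite('pics/v9.png',np.vstack([np.hstack([c(J,330,360),c(J,215,175)]),np.hstack([c(J,278,200),c(K,480,260)])]))
for n,im in(('top',K),('side',J)):
  for m,a,p in blobs(brass(im[:,:,::-1].copy()),20):
    if a<3000: print(n,a,p.round(1))"
```

```text
t 52.25 pos [ 0.4482 -0.2395  0.3339] toolx 146.69 q [-0.27  0.09  0.73  1.93 -0.07  1.16  1.47] grip 0.0856 F [0.2 1.  0.4]
turn 0.004 shift [-3.64 -5.77  6.89] tilt [-0.003  0.003]
top 95 [273.1 139.5]
top 391 [223.3 197.3]
top 89 [300.7 225.3]
top 89 [194.6 278.6]
side 86 [318.3 186.6]
side 31 [256.3 189.7]
side 33 [376.8 193.1]
side 140 [379.3 370.6]
side 31 [351.6 408.9]
```

View pics/v9.png

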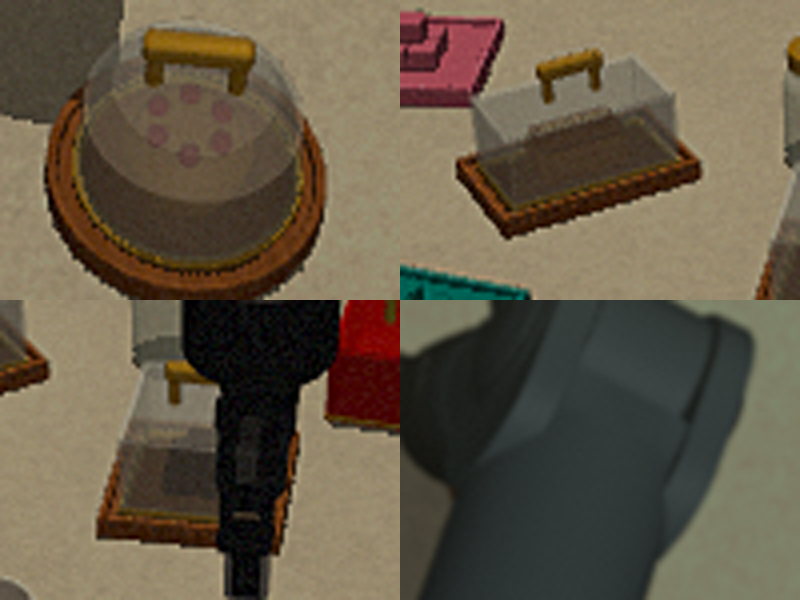

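Round, oblong and square covers all sit inside their rims in these crops, with nothing else moved. I'm handing in.

```bash
python3 -c "
from workcell import arm
print(arm.close_job())"
```

```text
the job is handed in; nothing more can be done
None
```

All three covers are on the boards of their own shape, down on the seats inside the rims; only the round one was parked on the mat, and the job was handed in at about 52 s with no result returned.

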